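# Check a frame for square with a sliding rule

### The job

Check the wooden frame for square with the sliding rule: hook it over the near corner with the red dot, draw the yellow slide out until its nose presses lightly home in the opposite corner, hold a moment and read it, then do the same from the near corner with the blue dot and leave the rule lying there. Be gentle: a push of the nose or a pull of the hook beyond 20 N would spring the frame. Then, on the result board, set the pointer to the colour of the longer diagonal, or to green if the two agree within 4 mm, and do not disturb the other things.

Things in the scene. Friction and masses are not known exactly. Their poses are not given: they have to be found in the camera images.
- frame: fixed frame of pale wooden rails, maybe out of square (leaning rhombus); rails 24 mm wide, 20 high, 200 mm between corner pivots; corners round outside (12 mm radius about the pivot), sharp inside. Origin on the worktop in its middle as if square; x from near rail (x = -100 mm) to far rail, y to its left, z up
- red_corner (a point): pivot axis of the frame's near left corner, at rail-top height (20 mm); red dot on top. The red diagonal runs from here to the far right corner (also a red dot)
- blue_corner (a point): pivot axis of the frame's near right corner, at rail-top height; blue dot on top. The blue diagonal runs from here to the far left corner (also a blue dot)
- frame_far: the frame's far rail, parallel to the near rail. Origin on the worktop at the far left pivot axis; far right pivot at its y = -200 mm. In the frame's axes the origin is at x = 100, y = 100 mm if square, up to 14 mm more or less in y if it leans. Inner corners lie about 12 mm inside the pivots in x and y
- rule: loose sliding rule, 0.45 kg, 300 mm long: aluminium bar 28 mm wide with ticks, yellow slide on it. x from hook end to nose end, z up. Origin on the plane of its feet, under the black grip when the slide is in. Feet (hook plates, pins) reach down to z = 0; bar undersides, which lie on the 20 mm rails in use, are at z = 16 mm
- hook_seat (a point): point of the rule (x = -100, z = 16 mm) that is over the corner pivot when the hook is pulled tight. Behind it two steel plates, 16 mm deep, form a 90 degree V that bears on the corner from outside; an 8 mm pin 31 mm ahead of it hangs inside the frame and stops in the inner corner when pushed back. Play 8 mm: lower it about 4 mm outside the pivot
- nose (a point): centre of the rule's nose, a steel pin of 10 mm diameter under the yellow slide, at z = 16 mm of the rule, reaching 16 mm down inside the frame to butt into the far inner corner, home about 24 mm from the far pivot. The yellow bar goes on 40 mm beyond it and lies on the far corner
- grip (a point): middle of the black ribbed grip on the yellow slide: 40 mm along the rule, 22 mm across, 34 mm high; its top is 14 mm above this point, which is 52 mm above the rule's feet. The whole rule can be lifted and carried by it, near its balance point
- rule_slide (a joint): how far the slide is drawn out, m, 0 to 0.06; distance hook_seat to nose = 0.225 + this. Sliding takes about 4 N (up to 9 N at the grip with the bars dragging on the rails) and it stays where left; while no corner holds the hook, the base just follows the grip. Diagonals read about 0.02 to 0.05
- result_board: fixed plywood board, 70 mm in x, 150 mm in y, 14 mm thick; origin under its middle, x away from the robot, y left. Red, green and blue round marks at y = +40, 0 and -40 mm
- pointer (a joint): pointer position along the board's y, m: 0 at the blue mark (stop), 0.04 at green, 0.08 at red (stop); slides with about 1.5 N and stays
- pointer_top (a point): middle of the top of the pointer's black knob, 52 mm above the worktop; the knob is 20 mm in the board's x, 18 mm in its y, 34 mm high
- tape_measure: bystander, leave alone: yellow tape measure, 37x81x62 mm; origin under its middle
- grey_bit_case: bystander, leave alone: grey plastic bit case, 55x74x38 mm; origin under its middle
- brass_tee: bystander, leave alone: brass tee fitting, 38x49x23 mm; origin under its middle
- torpedo_level: bystander, leave alone: orange spirit level, 41x220x44 mm; origin under its middle
- blue_marker: bystander, leave alone: white marker with blue cap, 120 mm long; origin under its middle
Mind the look-alikes: they are no part of the job. Several things have the shape of the result_board; the one meant has the colours described above.

How it is judged:
By the outcome, as a careful person would: the job done as asked, in the order asked, and still so for the second after the job is handed in, with the robot touching nothing.
It also fails if it takes over 72 s, if anything falls off the work surface, if the arm or the gripper's body presses on something with over 40 N, if the wrist force passes 120 N, or if a joint passes its speed limit or range.

### The arm

A 6-joint arm with a two-finger parallel gripper is mounted at the origin on a cart in front of the work surface, level with it; the furniture and walls round the work are solid. World frame = base frame: x ahead of the robot, y to its left, z up, the work surface at z = 0. Lengths are in mm, angles in degrees, forces in N, time in s.
With the tool pointing down it reaches from about 350 to 850 mm from the base axis. Payload 8.1 kg.
Tool frame: the origin (TCP) lies on the front face of the gripper's body, between the roots of the fingers; the fingertips stand r.finger_overhang ahead of it and the grasp point (between the pads) lies 54 mm ahead of it (r.finger_overhang is the distance from the TCP to the fingertips, in mm); y points along the fingers, z is the direction in which the jaws open and shut, and the axes are right-handed (so a half turn about y gives the same grasp; the last joint's range is limited). The gripper opens to 85 mm and grips with 20 to 120 N. Pads are 22 mm wide; open, the fingers measure 114 mm over their backs; the gripper's body (76 mm by 85 mm) begins 54 mm behind the grasp point. The pads swing forward as they close: fully open they stand 13 mm farther back than shut.
Start: joints at [-77.888, 7.471, 85.268, -0, 87.261, -4.893], TCP at [175.497, -573.765, 303.892] pointing down, gripper open.
Joint ranges: [-169.43, 169.43], [-51.17, 129.36], [1.28, 143.12], [-76.62, 256.62], [0, 156.53], [-152.29, 152.29]. Speed limits (degrees/s): [136.94, 136.94, 159.86, 180, 180, 180].

### API

Orientations are given as [roll, pitch, yaw] about the fixed x, y, z axes, in that order (R = Rz(yaw) Ry(pitch) Rx(roll)).
In Python, from bench import r gives the robot as it stands. The module is installed in compiled form; this text tells all that it offers.
- The arm moves only by the tool arm_command, never from a script. Its argument "increments" is a list of rows, each a list of 6 numbers: the shift along the tool's x, y, z in m, then the turn, a rotation vector about the tool's x, y, z in rad. In form: [[tx, ty, tz, wx, wy, wz], ...]. A call has exactly 10 rows; each row is the pose to reach, as a shift and turn from the pose commanded when the call began, along the tool's axes at that moment; what a row does not reach only later rows make up. A row lasts 1/8 s, in which the tool goes at most 62.5 mm and 10.7 degrees, less where a joint would pass 70% of its speed; a pose out of reach is approached as far as the arm can. A call with a gripper value outside its range is refused whole. "jaw" is the gripper's target within -1 to 1 (shut at 1, half-way at 0, fully open at -1), set as the call begins (left out, the last holds). The fingers move at their own pace and stop on an object; "force" is the grip in N (left out, the last holds). Time passes only in rows, so rows that repeat a pose let the fingers close, or fill a call up. It gives the time, the measured TCP pose, the force and the opening at its end, in the units of the state.
- r.sense(): the state, without advancing time (a new reading comes with each control period).
- r.snapshot(name): name is "scene" or "side" or "wrist"; returns the picture (400x640x3 uint8, red, green, blue); there is no depth.
- r.camera_model(name): a dict with "intrinsics" (3x3 intrinsics, pixels), "cam_to_world" (4x4, takes a point from camera to world coordinates). Camera axes: x right, y down, z forward; pixel columns grow to the right and rows downward; lengths in mm; the calibration is good to about 2 mm. A picture is of the moment at which its call begins: read the wrist's pose just before it. camera_model takes no time and is no camera call; for the wrist camera it gives the pose at the moment of the call.
- r.hand_in(): hands the job in, once; it reports no verdict.
Trained networks look in the newest picture that a camera, given by its name, has taken for a name from the list of things; names that differ only in an ending like _2 or _b are one class to them, and where a whole thing is asked for, a point or a joint stands for the part that bears it (a point fixed in the world has none). Each returns a list of dicts, best first, with "conf" (0 to 1); they miss things now and then, are a little off and sometimes report something else, mostly with a low value. They report only what shows in the picture. A call takes as long as a camera call. They do not tell look-alikes from the thing itself.
- r.trace(camera, target): "mask" (400x640 bool, what is visible of it) and "position" ([column, row] in pixels, amid what is visible of it).
- r.spot_point(camera, target): "position" ([column, row] in pixels: a listed point, or the origin of a listed thing).
The state is a dict: "time": time; "joint_pos": joint angles; "qd": joint speeds; "joint_efforts": joint torques, N m; "tool_pos": TCP position; "tcp_rot": TCP orientation; "ft_force": force on the tool from outside, world axes, zero at the start; "wrist_torque": the same for the moment, N m; "finger_gap": finger opening in mm.
Only numpy, scipy, OpenCV 4.12 (cv2) and the standard library are available. Lean on these libraries where they do the work, as an engineer would, in place of code of your own. Each camera call takes 0.05 s, during which the arm holds its last target.

## Working session

There is one attempt and no reset: what is moved stays moved. The work goes in short steps, Python scripts to look and compute and a tool call to move; the robot and the scene stay as the last step left them, time stands still between calls to the robot, and variables do not carry over. Pictures are saved under pics/ and viewed, and the job is handed in when it is done.

Besides the shell and the picture viewer there is one more tool, called after "Call:" in YAML: its name, and indented under it one key for each argument. arm_command: Moves the arm, as the interface text tells. Its arguments: {"type":"object","properties":{"increments":{"type":"array","items":{"type":"array","items":{"type":"number"}}},"jaw":{"type":"number"},"force":{"type":"number"}},"required":["increments"]}

```bash
ls; mkdir -p pics; cat > h.py <<'E'
import numpy as np, cv2
from bench import r
from scipy.spatial.transform import Rotation as R
def save(n,im,crop=None,s=1):
    if crop: im=im[crop[1]:crop[3],crop[0]:crop[2]]
    if s!=1: im=cv2.resize(im,None,fx=s,fy=s,interpolation=cv2.INTER_CUBIC)
    cv2.imwrite('pics/'+n+'.png',im[:,:,::-1])
def ray(cm,p):
    K=np.array(cm['intrinsics']);T=np.array(cm['cam_to_world'])
    d=T[:3,:3]@np.linalg.inv(K)@np.array([p[0],p[1],1.]);return T[:3,3],d/np.linalg.norm(d)
def onz(cm,p,z):
    o,d=ray(cm,p);return o+d*(z-o[2])/d[2]
def tri(obs):
    A=np.zeros((3,3));b=np.zeros(3)
    for o,d in obs:
        M=np.eye(3)-np.outer(d,d);A+=M;b+=M@o
    x=np.linalg.solve(A,b)
    return x,[float(np.linalg.norm((np.eye(3)-np.outer(d,d))@(x-o))) for o,d in obs]
def proj(cm,X):
    K=np.array(cm['intrinsics']);T=np.linalg.inv(np.array(cm['cam_to_world']))
    c=T[:3,:3]@np.array(X)+T[:3,3];p=K@c;return p[:2]/p[2]
E
python3 - <<'E'
from h import *
print(r.sense(),r.finger_overhang)
for c in ['scene','side','wrist']:
    save(c+'0',r.snapshot(c)); print(c,r.camera_model(c))
E
```

```text
pics
{'time': 0.0, 'joint_pos': array([-7.78865815e+01,  7.51682101e+00,  8.53304987e+01, -1.43699254e-04,
        8.72599660e+01, -4.89288318e+00]), 'qd': array([ 0.0650327 , -0.00727069, -0.00060194,  0.06668637, -0.00164417,
        0.07312646]), 'joint_efforts': array([-1.82345084e-03, -5.69400537e+01, -5.00556993e+01, -4.48512310e-04,
        1.46819896e-02,  1.19047615e-05]), 'tool_pos': array([ 175.42101294, -573.34879786,  302.81474642]), 'tcp_rot': array([-9.01069070e+01,  9.00773798e-03, -1.62993700e+02]), 'ft_force': array([-0.58503144,  0.13516802, -0.51427984]), 'wrist_torque': array([-0.004721  ,  0.07083269, -0.02496794]), 'finger_gap': 85.54465308000857} 72.6
scene {'intrinsics': array([[446.11463241,   0.        , 320.41126201],
       [  0.        , 446.11463241, 191.73716075],
       [  0.        ,   0.        ,   1.        ]]), 'cam_to_world': array([[ 3.60222394e-01, -4.49556411e-01,  8.17397615e-01,
        -1.20579783e+03],
       [-9.32699789e-01, -1.57000746e-01,  3.24687342e-01,
        -5.86229654e+02],
       [-1.76332409e-02, -8.79346234e-01, -4.75856354e
[... 484 characters left out ...]
  [-1.02628576e-02, -7.53816382e-01, -6.57004974e-01,
         1.08628010e+03],
       [ 0.00000000e+00,  0.00000000e+00,  0.00000000e+00,
         1.00000000e+00]])}
wrist {'intrinsics': array([[356.11478666,   0.        , 315.2001572 ],
       [  0.        , 356.11478666, 200.03929707],
       [  0.        ,   0.        ,   1.        ]]), 'cam_to_world': array([[ 2.93170481e-01, -9.21769504e-01, -2.53755886e-01,
         2.39045672e+02],
       [-9.56059274e-01, -2.83020747e-01, -7.64847806e-02,
        -5.54255093e+02],
       [-1.31684222e-03,  2.65028748e-01, -9.64239612e-01,
         3.73574487e+02],
       [ 0.00000000e+00,  0.00000000e+00,  0.00000000e+00,
         1.00000000e+00]])}
```

View pics/scene0.png

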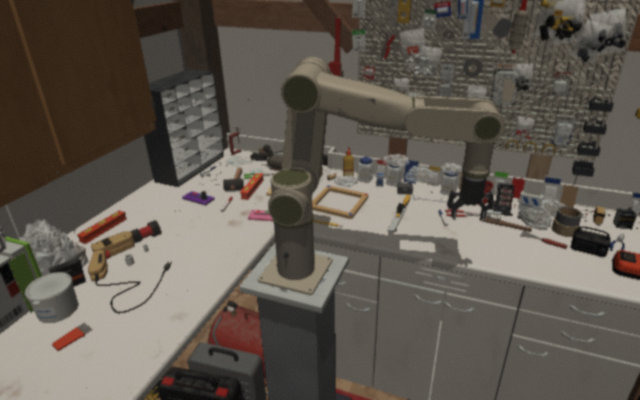

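View pics/side0.png

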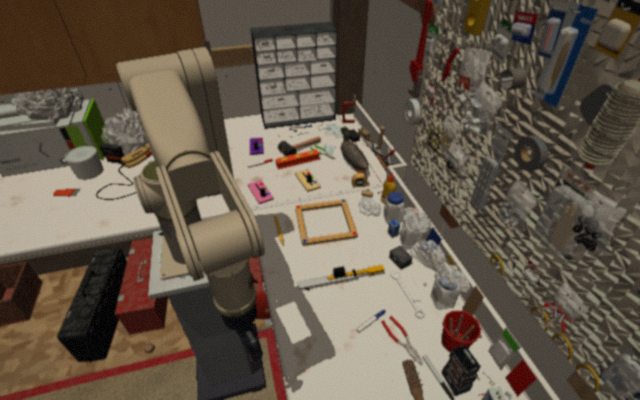

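View pics/wrist0.png

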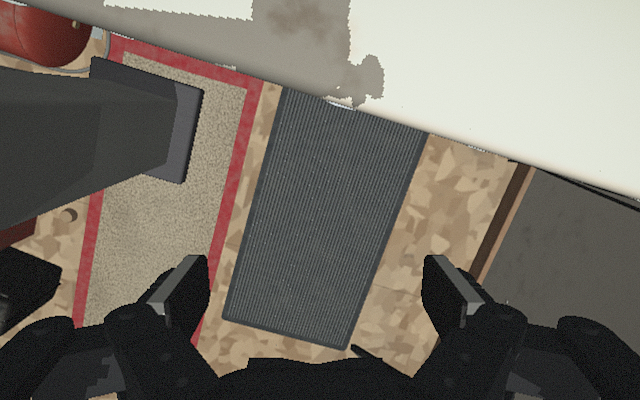

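```bash
python3 - <<'E'
from h import *
cs=r.camera_model('side');cc=r.camera_model('scene')
a=r.snapshot('side');b=r.snapshot('scene')
save('sidec',a,(220,120,440,320),3.5);save('scenec',b,(160,140,440,260),2.8)
for n in ['frame','frame_far','rule','result_board','pointer','tape_measure','grey_bit_case','brass_tee','torpedo_level','blue_marker']:
    for c,cm in (('side',cs),('scene',cc)):
        for d in r.spot_point(c,n)[:4]: print(n,c,round(d['conf'],2),np.round(d['position'],1),np.round(onz(cm,d['position'],0),0))
for n,z in [('red_corner',20),('blue_corner',20),('hook_seat',16),('nose',16),('grip',52),('pointer_top',52)]:
    P=[]
    for c,cm in (('side',cs),('scene',cc)):
        for d in r.spot_point(c,n)[:4]: print(n,c,round(d['conf'],2),np.round(d['position'],1),np.round(onz(cm,d['position'],z),0))
print(r.sense()['time'])
E
```

```text
frame side 0.76 [328.  222.8] [549.  11.   0.]
frame scene 0.73 [313.9 201.5] [506. 128.   0.]
frame scene 0.71 [340.2 202.1] [542.   8.   0.]
frame_far side 0.58 [345.2 204.7] [653.  99.   0.]
frame_far side 0.52 [334.7 279.2] [ 491. -273.    0.]
frame_far side 0.15 [328.2 225.3] [546.  -4.   0.]
frame_far scene 0.72 [405.3 200.9] [ 656. -281.    0.]
frame_far scene 0.7 [323.5 189.6] [634. 128.   0.]
rule side 0.6 [335.1 280.4] [ 490. -279.    0.]
rule scene 0.54 [399.1 218.3] [ 492. -287.    0.]
result_board side 0.74 [259.8 193.8] [305. 277.   0.]
result_board side 0.66 [370.4 322.5] [ 550. -469.    0.]
result_board side 0.65 [304.5 184.1] [517. 290.   0.]
result_board side 0.51 [256.3 146.2] [347. 680.   0.]
result_board scene 0.7 [267.  220.1] [281. 264.   0.]
result_board scene 0.64 [198.5 197.4] [356. 678.   0.]
result_board scene 0.61 [281.8 192.9] [533. 311.   0.]Traceback (most recent call last):
  File "<stdin>", line 7, in <module>
ValueError: it knows: blue_corner, blue_marker, brass_tee, frame, frame_far, grey_bit_case, grip, hook_seat, nose, pointer_top, red_corner, result_board, rule, tape_measure, torpedo_level
```

View pics/sidec.png

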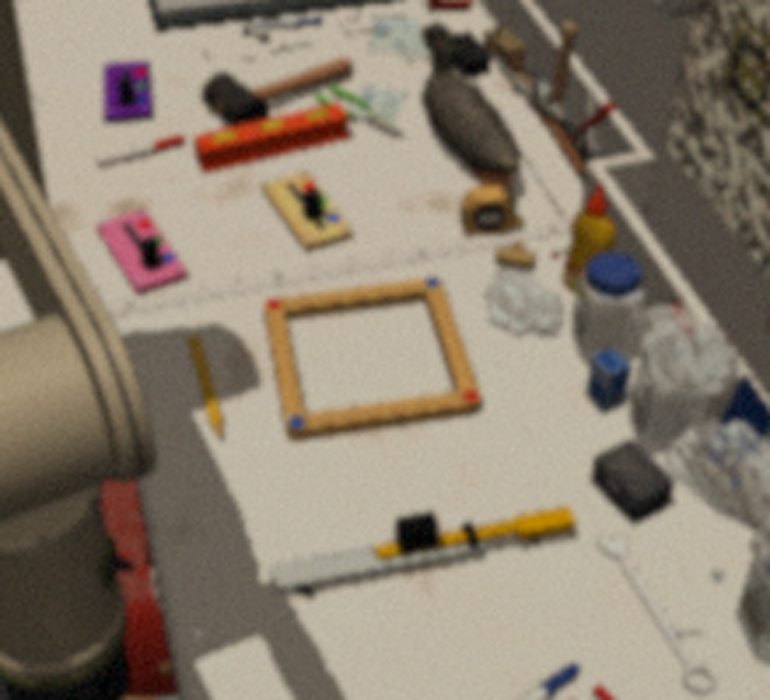

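View pics/scenec.png

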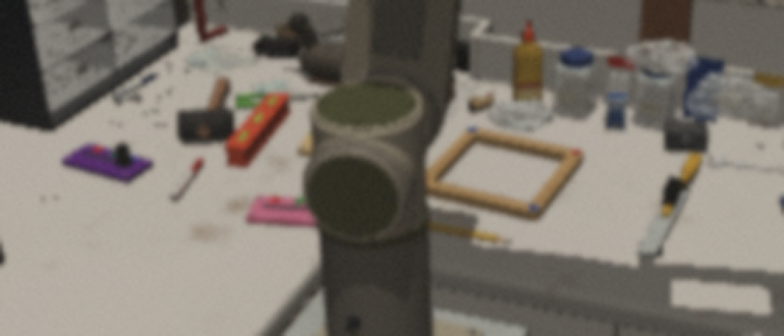

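```bash
python3 - <<'E'
from h import *
cs=r.camera_model('side');cc=r.camera_model('scene')
a=r.snapshot('side');b=r.snapshot('scene')
for n,z in [('red_corner',20),('blue_corner',20),('hook_seat',16),('nose',16),('grip',52),('pointer_top',52)]:
    for c,cm in (('side',cs),('scene',cc)):
        for d in r.spot_point(c,n)[:4]: print(n,c,round(d['conf'],2),np.round(d['position'],1),np.round(onz(cm,d['position'],z),0))
print(r.sense()['time'])
for q in [(275,305),(432,283),(472,397),(297,423)]: print(np.round(onz(cs,(220+q[0]/3.5,120+q[1]/3.5),20),0))
E
```

```text
red_corner side 0.88 [297.  205.9] [445. 127.  20.]
red_corner side 0.3 [400.2 259.8] [ 743. -269.   20.]
red_corner scene 0.71 [312.3 203.4] [455. 115.  20.]
blue_corner side 0.83 [305.4 236.9] [436. -61.  20.]
blue_corner side 0.36 [328.4 221.7] [546.  -3.  20.]
blue_corner side 0.28 [334.3 281.1] [ 482. -295.   20.]
blue_corner scene 0.74 [348.8 216.5] [401. -81.  20.]
hook_seat side 0.7 [307.5 286.4] [ 387. -289.   16.]
hook_seat side 0.49 [344.8 209.6] [635.  53.  16.]
hook_seat scene 0.67 [391.7 226. ] [ 394. -275.   16.]
nose side 0.55 [374.4 270. ] [ 636. -285.   16.]
nose scene 0.48 [405.5 203.1] [ 607. -290.   16.]
grip side 0.78 [341.1 271.8] [ 509. -287.   52.]
grip side 0.63 [367.8 193.4] [749.  87.  52.]
grip scene 0.49 [399.7 205. ] [ 519. -280.   52.]
pointer_top side 0.63 [264.5 187.4] [328. 251.  52.]
pointer_top side 0.5 [341.  274.6] [ 505. -299.   52.]
pointer_top side 0.46 [310.7 171.8] [552. 307.  52.]
pointer_top side 0.38 [257.2 141.7] [352. 638.  52.]
pointer_top scene 0.69 [401.9 206.9] [ 506. -292.   52.]
pointer_top scene 0.58 [203.8 191. ] [341. 629.  52.]
1.35
[450. 118.  20.]
[646. 104.  20.]
[628. -96.  20.]
[429. -81.  20.]
```

```bash
cat > plan.py <<'E'
import json,numpy as np
from scipy.spatial.transform import Rotation as R
# state: commanded pose
def load():
    try: d=json.load(open('cmd.json'))
    except Exception: d={'p':[175.497,-573.765,303.892],'yaw':-162.995}
    return d
def Rt(yaw): return R.from_euler('xyz',[-90,0,yaw],degrees=True)
def rows(wps,commit=True):
    """wps list of (x,y,z,yaw) ; prints rows relative to commanded pose; last one becomes commanded"""
    d=load();p0=np.array(d['p']);R0=Rt(d['yaw'])
    for w in wps:
        sh=R0.inv().apply((np.array(w[:3])-p0)/1000); rv=np.deg2rad(-(w[3]-d['yaw']))
        sh=np.round(sh,4);rv=round(rv,4)
        print([float(sh[0]),float(sh[1]),float(sh[2]),0,float(rv),0])
        last=(p0+R0.apply(sh)*1000, d['yaw']-np.rad2deg(rv))
    json.dump({'p':list(map(float,last[0])),'yaw':float(last[1])},open('cmd.json','w'))
E
python3 -c "
from plan import *
rows([(560,-70,410,-180)])"
```

```text
[-0.515, -0.1061, -0.3693, 0, 0.2968, 0]
```

Call:
arm_command:
  increments:
    - [-0.052,-0.0106,-0.037,0,0.03,0]
    - [-0.103,-0.021,-0.074,0,0.06,0]
    - [-0.155,-0.032,-0.111,0,0.09,0]
    - [-0.206,-0.042,-0.148,0,0.12,0]
    - [-0.258,-0.053,-0.185,0,0.15,0]
    - [-0.309,-0.064,-0.222,0,0.18,0]
    - [-0.361,-0.074,-0.258,0,0.21,0]
    - [-0.412,-0.085,-0.295,0,0.24,0]
    - [-0.464,-0.095,-0.332,0,0.27,0]
    - [-0.515,-0.1061,-0.3693,0,0.2968,0]

```text
time: 2.6
tool_pos: [550.5, -82.0, 407.6]
tcp_rot: [-90.0, 0.0, 179.9]
ft_force: [1.3, -0.7, 1.1]
finger_gap: 85.7
```

```bash
python3 - <<'E'
from h import *
s=r.sense();print(s['time'],s['tool_pos'],s['tcp_rot'],s['ft_force'],s['qd'])
cm=r.camera_model('wrist');save('w1',r.snapshot('wrist'))
s=r.sense();print(s['time'],s['tool_pos'],s['tcp_rot'],s['qd'])
E
```

```text
2.6 [550.53455359 -81.98805749 407.56006961] [-8.99812281e+01  3.74580444e-02  1.79948798e+02] [ 1.33079883 -0.6771025   1.1248543 ] [ 48.73447536  33.80885108 -41.63889178  -0.07083354   7.7124663
  60.81872745]
2.65 [553.54697816 -76.04678015 408.44844392] [ -90.19530721    0.2118339  -179.8710006 ] [ -4.54053099  -2.35908326   2.85598211  -0.39058794  -1.44406592
 -10.77357142]
```

View pics/w1.png

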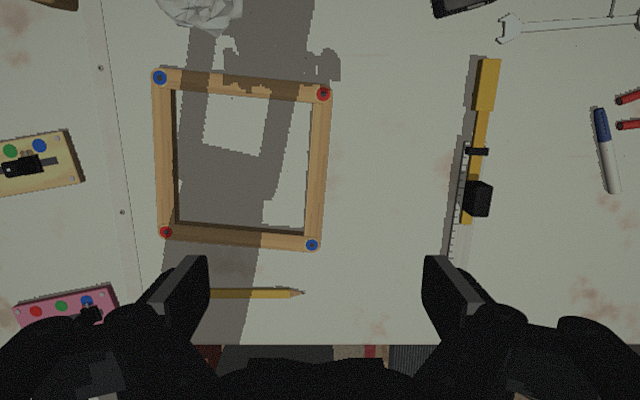

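```bash
cat > dots.py <<'E'
from h import *
def dots(im,cm,z=20):
    hsv=cv2.cvtColor(im,cv2.COLOR_RGB2HSV);H,S,V=[hsv[:,:,i].astype(int) for i in range(3)]
    out=[]
    for n,m in (('red',((H<8)|(H>172))&(S>140)&(V>60)),('blue',(H>100)&(H<125)&(S>130)&(V>40))):
        k,l,st,c=cv2.connectedComponentsWithStats(m.astype(np.uint8))
        for i in range(1,k):
            if 25<st[i,4]<400: 
                out.append((n,st[i,4],c[i],onz(cm,c[i],z)))
    return out
E
python3 - <<'E'
from dots import *
for k in range(2):
    cm=r.camera_model('wrist');im=r.snapshot('wrist')
    s=r.sense();print(s['time'],s['tool_pos'],s['tcp_rot'],np.abs(s['qd']).max())
save('w2',im)
for n,a,c,x in dots(im,cm): print(n,a,np.round(c,1),np.round(x,1))
for n,z in [('hook_seat',16),('nose',16),('grip',52),('pointer_top',52),('rule',0),('frame',0),('frame_far',0),('red_corner',20),('blue_corner',20),('result_board',0)]:
    for d in r.spot_point('wrist',n)[:3]: print(n,round(d['conf'],2),np.round(d['position'],1),np.round(onz(cm,d['position'],z),1))
np.save('cm2.npy',cm['cam_to_world'])
E
```

```text
2.7 [552.09113788 -78.83593558 407.84518614] [-9.00912656e+01  1.24279476e-01 -1.79698979e+02] 5.7586235488573205
2.75 [550.85479068 -81.10929094 407.2552356 ] [-9.00169909e+01  3.11730871e-02 -1.79734927e+02] 3.633949287186472
red 120 [326.4  95.6] [627.3 -92.   20. ]
red 121 [631.9 100.9] [ 623.2 -470.6   20. ]
red 115 [632.1 128. ] [ 590.3 -478.7   20. ]
red 88 [168.  232.1] [446.7 122.2  20. ]
red 100 [ 37.4 310.5] [323.8 325.5  20. ]
red 64 [368.5 351.8] [ 256.5 -160.9   20. ]
blue 110 [163.2  78.1] [646.6 107.6  20. ]
blue 31 [600.5 126. ] [ 592.6 -438.4   20. ]
blue 135 [ 42.3 144.9] [564.4 271.2  20. ]
blue 79 [313.5 246. ] [427.6 -77.   20. ]
blue 80 [ 88.2 299.8] [341.8 248.3  20. ]
hook_seat 0.68 [457.3 265.4] [ 397.7 -280.8   16. ]
nose 0.65 [484.5  94.3] [ 630.1 -288.9   16. ]
nose 0.28 [170.7 232.7] [444.3 120.3  16. ]
grip 0.56 [482.4 198.4] [ 505.6 -286.1   52. ]
grip 0.44 [ 14.7 168.8] [539.2 286.   52. ]
pointer_top 0.91 [ 78.6 330.4] [313.6 246.5  52. ]
pointer_top 0.84 [ 12.5 171.5] [535.8 289.4  52. ]
rule 0.72 [461.7 197.7] [ 492.7 -282.5    0. ]
rule 0.39 [315.  247.3] [417.2 -79.2   0. ]
frame_far 0.97 [170.3  78.6] [647.3 106.7   0. ]
red_corner 0.84 [170.3 231.2] [448.  118.9  20. ]
blue_corner 0.8 [313.5 245.4] [428.4 -77.1  20. ]
result_board 0.73 [456.  264.8] [ 391.  -285.8    0. ]
result_board 0.62 [ 78.6 310.7] [311.  280.3   0. ]
result_board 0.55 [ 28.4 165.4] [534.3 310.8  -0. ]
```

```bash
python3 - <<'E'
from h import *
from plan import *
s=r.sense();print(s['time'],s['tool_pos'],s['tcp_rot'],np.abs(s['qd']).max())
json.dump({'p':[549.2,-84,407.8],'yaw':-180},open('cmd.json','w'))
rows([(549.2+(505-549.2)*f,-84+(-286+84)*f,407.8+(270-407.8)*f,-180+90*g) for f,g in ((.5,1),)])
E
```

```text
3.25 [549.28804392 -84.54332833 407.08779969] [-8.99971721e+01  9.08603297e-03  1.79929123e+02] 0.3775303161414906
[0.0221, 0.0689, 0.101, 0, -1.5708, 0]
```

Call:
arm_command:
  increments:
    - [0.0022,0.0069,0.0101,0,-0.157,0]
    - [0.0044,0.0138,0.0202,0,-0.314,0]
    - [0.0066,0.0207,0.0303,0,-0.471,0]
    - [0.0088,0.0276,0.0404,0,-0.628,0]
    - [0.011,0.0345,0.0505,0,-0.785,0]
    - [0.0133,0.0413,0.0606,0,-0.942,0]
    - [0.0155,0.0482,0.0707,0,-1.1,0]
    - [0.0177,0.0551,0.0808,0,-1.257,0]
    - [0.0199,0.062,0.0909,0,-1.414,0]
    - [0.0221,0.0689,0.101,0,-1.5708,0]

```text
time: 4.5
tool_pos: [527.2, -185.4, 337.9]
tcp_rot: [-90.0, -0.0, -89.7]
ft_force: [0.4, 0.0, 0.3]
finger_gap: 85.4
```

```bash
python3 - <<'E'
from h import *
from plan import *
d=load();print(d)
rows([(505,-286,270,-2)])
E
```

```text
{'p': [527.1, -185.0, 338.90000000000003], 'yaw': -89.99978954085029}
[0.101, 0.0689, -0.0221, 0, -1.5359, 0]
```

Call:
arm_command:
  increments:
    - [0.01,0.007,-0.002,0,-0.16,0]
    - [0.021,0.014,-0.005,0,-0.33,0]
    - [0.033,0.022,-0.007,0,-0.5,0]
    - [0.045,0.03,-0.01,0,-0.67,0]
    - [0.056,0.038,-0.012,0,-0.84,0]
    - [0.068,0.046,-0.015,0,-1.01,0]
    - [0.08,0.054,-0.018,0,-1.18,0]
    - [0.09,0.061,-0.02,0,-1.35,0]
    - [0.1,0.068,-0.0215,0,-1.5,0]
    - [0.101,0.0689,-0.0221,0,-1.5359,0]

```text
time: 5.75
tool_pos: [504.7, -286.6, 268.4]
tcp_rot: [-90.0, 0.1, -1.9]
ft_force: [-0.2, -0.7, -0.0]
finger_gap: 85.2
```

```bash
python3 - <<'E'
from dots import *
s=r.sense();print(s['time'],s['tool_pos'],s['tcp_rot'],np.abs(s['qd']).max())
cm=r.camera_model('wrist');im=r.snapshot('wrist')
s=r.sense();print(s['time'],s['tool_pos'],s['tcp_rot'],np.abs(s['qd']).max())
save('w3',im)
for n,a,c,x in dots(im,cm): print(n,a,np.round(c,1),np.round(x,1))
for n,z in [('hook_seat',16),('nose',16),('grip',52),('rule',0),('red_corner',20),('blue_corner',20)]:
    for d in r.spot_point('wrist',n)[:2]: print(n,round(d['conf'],2),np.round(d['position'],1),np.round(onz(cm,d['position'],z),1))
s=r.sense();print(s['time'],s['tool_pos'],s['tcp_rot'],np.abs(s['qd']).max())
E
```

```text
5.75 [ 504.68035288 -286.58364956  268.42014927] [-8.99728049e+01  5.95745211e-02 -1.90637662e+00] 14.312837638004591
5.8 [ 504.76601205 -286.46486378  268.60657425] [-8.99801052e+01  4.62357461e-02 -1.87633066e+00] 4.443973107529069
red 165 [514.5 293.1] [627.5 -91.2  20. ]
blue 244 [558.8  82.7] [427.6 -76.6  20. ]
blue 31 [151.5 251.6] [ 571.1 -447.3   20. ]
blue 38 [160.  265.3] [ 585.7 -441.3   20. ]
hook_seat 0.57 [318.3  48.1] [ 393.1 -280.6   16. ]
nose 0.84 [318.7 297.5] [ 628.4 -287.3   16. ]
grip 0.75 [320.2 184.5] [ 502.6 -282.6   52. ]
rule 0.95 [316.5 163.5] [ 493.7 -285.2    0. ]
blue_corner 0.94 [559.7  79.3] [424.9 -76.3  20. ]
6.1 [ 505.46483284 -285.78704863  269.46954637] [-9.00113099e+01 -2.26250085e-02 -2.02593243e+00] 0.15190574010058222
```

View pics/w3.png

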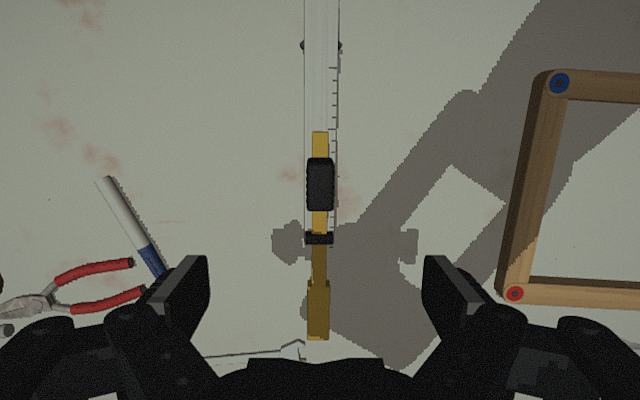

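```bash
python3 - <<'E'
from h import *
cm=r.camera_model('wrist');im=r.snapshot('wrist')
save('w3c',im,(270,0,370,350),2)
s=r.sense();print(s['time'],s['tool_pos'],np.abs(s['qd']).max())
m=r.trace('wrist','grip')
for d in m[:2]:
    M=d['mask'];ys,xs=np.nonzero(M);print(d['conf'],xs.min(),xs.max(),ys.min(),ys.max(),d['position'])
hsv=cv2.cvtColor(im,cv2.COLOR_RGB2HSV)
# bar edges
for y in (20,60,100,140,230,290,310,330):
    row=cv2.GaussianBlur(im,(3,3),0)[y,285:355].astype(int); g=np.abs(np.diff(row.sum(1)));ix=np.argsort(g)[-6:];print(y,sorted(ix+285.5))
dark=(im[:,:,:].max(2)<70);dark[:,:300]=0;dark[:,340:]=0;dark[:150]=0;dark[220:]=0
ys,xs=np.nonzero(dark);print(xs.min(),xs.max(),ys.min(),ys.max(),xs.mean(),ys.mean())
for p in [(319.5,184),(319.5,158),(319.5,211)]: print(onz(cm,p,66))
for p in [(321.3,20),(318.4,330)]: print(onz(cm,p,30))
E
```

```text
6.15 [ 505.44477621 -285.75565368  269.41599896] 0.06524740960738264
0.72 305 333 130 338 [318.3, 220.5]
20 [np.float64(303.5), np.float64(335.5), np.float64(336.5), np.float64(337.5), np.float64(338.5), np.float64(339.5)]
60 [np.float64(301.5), np.float64(303.5), np.float64(335.5), np.float64(336.5), np.float64(338.5), np.float64(339.5)]
100 [np.float64(301.5), np.float64(303.5), np.float64(334.5), np.float64(335.5), np.float64(336.5), np.float64(337.5)]
140 [np.float64(310.5), np.float64(327.5), np.float64(328.5), np.float64(330.5), np.float64(335.5), np.float64(336.5)]
230 [np.float64(303.5), np.float64(304.5), np.float64(310.5), np.float64(311.5), np.float64(324.5), np.float64(325.5)]
290 [np.float64(305.5), np.float64(306.5), np.float64(307.5), np.float64(328.5), np.float64(329.5), np.float64(330.5)]
310 [np.float64(300.5), np.float64(301.5), np.float64(302.5), np.float64(306.5), np.float64(328.5), np.float64(329.5)]
330 [np.float64(305.5), np.float64(306.5), np.float64(327.5), np.float64(328.5), np.float64(329.5), np.float64(332.5)]
306 335 152 209 319.4529451591063 182.5416384563304
[ 500.25839849 -282.5842165    66.        ]
[ 479.68598379 -281.93649229   66.        ]
[ 522.5047911  -283.28464604   66.        ]
[ 375.43515398 -276.8194736    30.        ]
[ 658.44050575 -288.26128034   30.        ]
```

View pics/w3c.png

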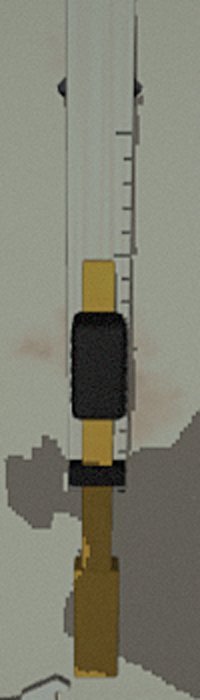

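```bash
python3 - <<'E'
from plan import *
print(load())
rows([(501.5,-282.8,110,-2.3)])
E
```

```text
{'p': [505.0003709938646, -286.0000811771514, 270.0], 'yaw': -1.9992017867071468}
[-0.0036, 0.16, 0.0031, 0, 0.0052, 0]
```

Call:
arm_command:
  increments:
    - [-0.001,0.015,0.001,0,0.001,0]
    - [-0.002,0.035,0.002,0,0.002,0]
    - [-0.003,0.055,0.003,0,0.004,0]
    - [-0.0036,0.075,0.0031,0,0.0052,0]
    - [-0.0036,0.095,0.0031,0,0.0052,0]
    - [-0.0036,0.115,0.0031,0,0.0052,0]
    - [-0.0036,0.135,0.0031,0,0.0052,0]
    - [-0.0036,0.15,0.0031,0,0.0052,0]
    - [-0.0036,0.16,0.0031,0,0.0052,0]
    - [-0.0036,0.16,0.0031,0,0.0052,0]
  jaw: -0.3

```text
time: 7.45
tool_pos: [501.5, -282.4, 108.4]
tcp_rot: [-90.0, 0.1, -2.3]
ft_force: [-0.3, 0.8, 0.9]
finger_gap: 55.0
```

```bash
python3 - <<'E'
from dots import *
cm=r.camera_model('wrist');im=r.snapshot('wrist')
s=r.sense();print(s['time'],s['tool_pos'],s['tcp_rot'],s['finger_gap'],s['ft_force'])
save('w4',im)
for n,a,c,x in dots(im,cm): print(n,a,np.round(c,1),np.round(x,1))
E
```

```text
7.5 [ 501.96218883 -282.63832591  109.21692958] [-8.99957201e+01  2.93261987e-03 -2.29625959e+00] 55.772984095010884 [0.42263249 0.78741099 1.09690687]
blue 43 [ 13.3 366.5] [ 562.7 -445.2   20. ]
```

View pics/w4.png

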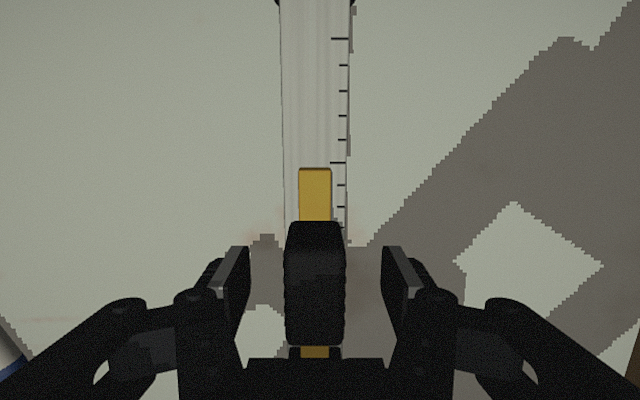

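Call:
arm_command:
  increments:
    - [0,0,0,0,0,0]
    - [0,0,0,0,0,0]
    - [0,0,0,0,0,0]
    - [0,0,0,0,0,0]
    - [0,0,0,0,0,0]
    - [0,-0.005,0,0,0,0]
    - [0,-0.015,0,0,0,0]
    - [0,-0.03,0,0,0,0]
    - [0,-0.045,0,0,0,0]
    - [0,-0.055,0,0,0,0]
  jaw: 1
  force: 50

```text
time: 8.75
tool_pos: [502.4, -283.0, 166.1]
tcp_rot: [-90.1, -0.1, -2.3]
ft_force: [-0.1, 0.0, -4.6]
finger_gap: 21.1
```

```bash
python3 - <<'E'
from dots import *
from plan import *
cm=r.camera_model('wrist');im=r.snapshot('wrist')
s=r.sense();print(s['time'],s['tool_pos'],s['tcp_rot'],s['finger_gap'],s['ft_force'],s['wrist_torque'])
save('w5',im)
d=load();d['p'][2]+=55;json.dump(d,open('cmd.json','w'));print(d)
for n,z in [('hook_seat',16+55),('nose',16+55),('grip',52+55)]:
    for q in r.spot_point('wrist',n)[:2]: print(n,round(q['conf'],2),np.round(q['position'],1),np.round(onz(cm,q['position'],z),1))
E
```

```text
8.8 [ 502.88329504 -283.25725307  167.28122559] [-90.10682213  -0.16959398  -2.29316277] 21.061981618190895 [ 2.16002408 -1.10227208 -3.23156243] [-0.05866008 -0.07753839  0.04321631]
{'p': [501.51070754520345, -282.7763800410225, 165.0], 'yaw': -2.297139840175175}
grip 0.95 [313.7 279.9] [ 503.8 -284.   107. ]
```

View pics/w5.png

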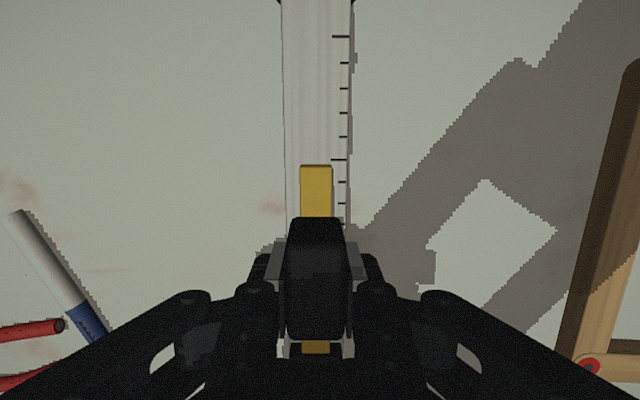

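```bash
python3 - <<'E'
from h import *
im=cv2.imread('pics/w3.png');cv2.imwrite('pics/ear.png',cv2.resize(im[30:60,290:350],None,fx=10,fy=10,interpolation=cv2.INTER_NEAREST))
im=cv2.imread('pics/w5.png');cv2.imwrite('pics/ear5.png',cv2.resize(im[0:30,260:370],None,fx=7,fy=7,interpolation=cv2.INTER_NEAREST))
cm=r.camera_model('wrist');s=r.sense();print(s['tool_pos'])
for z in (73,66,58):
  for row in (0,3,6): print(z,row,np.round(onz(cm,(317,row),z)-s['tool_pos'],1))
# w3 camera: shift
T=np.array(cm['cam_to_world']);Rw=R.from_euler('xyz',s['tcp_rot'],degrees=True).as_matrix()
Tt=np.eye(4);Tt[:3,:3]=Rw;Tt[:3,3]=s['tool_pos'];X=np.linalg.inv(Tt)@T;np.save('handeye.npy',X);print(np.round(X,3))
T3=np.eye(4);T3[:3,:3]=R.from_euler('xyz',[-90,0,-2.0],degrees=True).as_matrix();T3[:3,3]=[504.75,-286.5,268.6]
c3={'intrinsics':cm['intrinsics'],'cam_to_world':T3@X}
for row in (41,44,47): print(row,[np.round(onz(c3,(320,row),z),1)[:2] for z in (16,8,0)])
for row in (130.5,66.5,127.5): print(row,[np.round(onz(c3,(320,row),z),1)[:2] for z in (24,28,32)])
E
```

```text
[ 501.92890314 -282.62730881  164.37798876]
73 0 [-107.7    4.6  -91.4]
73 3 [-106.6    4.6  -91.4]
73 6 [-105.4    4.5  -91.4]
66 0 [-109.4    4.7  -98.4]
66 3 [-108.2    4.7  -98.4]
66 6 [-107.1    4.6  -98.4]
58 0 [-111.4    4.8 -106.4]
58 3 [-110.2    4.8 -106.4]
58 6 [-109.     4.7 -106.4]
[[-1.0000e-03  9.6400e-01  2.6500e-01 -6.7574e+01]
 [ 0.0000e+00 -2.6500e-01  9.6400e-01 -7.0502e+01]
 [ 1.0000e+00  1.0000e-03  0.0000e+00 -3.5000e-01]
 [ 0.0000e+00  0.0000e+00  0.0000e+00  1.0000e+00]]
41 [array([ 388. , -278.8]), array([ 386.7, -278.7]), array([ 385.5, -278.5])]
44 [array([ 390.3, -278.9]), array([ 389.1, -278.8]), array([ 388. , -278.6])]
47 [array([ 392.6, -279. ]), array([ 391.5, -278.8]), array([ 390.4, -278.7])]
130.5 [array([ 461.2, -281.2]), array([ 460.8, -281.2]), array([ 460.5, -281.2])]
66.5 [array([ 408.8, -279.6]), array([ 409.1, -279.6]), array([ 409.5, -279.7])]
127.5 [array([ 458.6, -281.1]), array([ 458.3, -281.1]), array([ 458. , -281.2])]
```

View pics/ear.png

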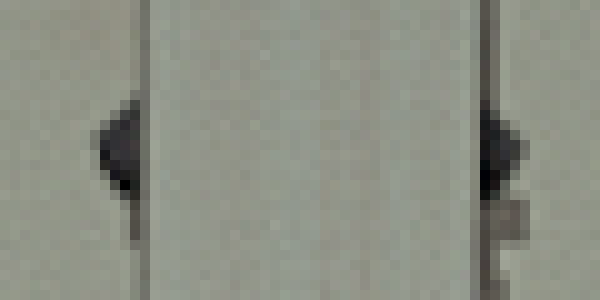

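View pics/ear5.png

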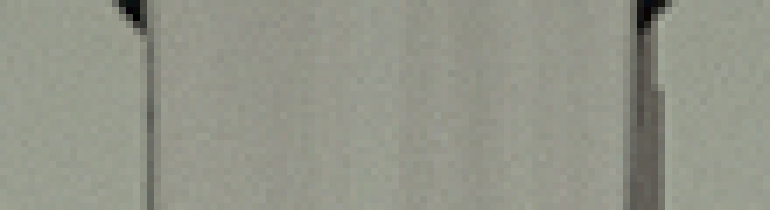

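```bash
python3 - <<'E'
from plan import *
rows([(510,-60,165,-5)])
E
```

```text
[-0.0004, 0.0, 0.2229, 0, 0.0472, 0]
```

Call:
arm_command:
  increments:
    - [0,0,0.01,0,0.002,0]
    - [0,0,0.03,0,0.006,0]
    - [0,0,0.06,0,0.012,0]
    - [0,0,0.095,0,0.02,0]
    - [0,0,0.13,0,0.027,0]
    - [0,0,0.165,0,0.035,0]
    - [0,0,0.195,0,0.041,0]
    - [-0.0004,0,0.215,0,0.0472,0]
    - [-0.0004,0,0.2229,0,0.0472,0]
    - [-0.0004,0,0.2229,0,0.0472,0]

```text
time: 10.2
tool_pos: [510.2, -59.1, 164.0]
tcp_rot: [-90.0, 0.0, -4.9]
ft_force: [0.3, 1.3, -3.8]
finger_gap: 21.4
```

```bash
python3 - <<'E'
from dots import *
for k in range(3):
    cm=r.camera_model('wrist');im=r.snapshot('wrist')
    s=r.sense();print(s['time'],s['tool_pos'],s['tcp_rot'],np.abs(s['qd']).max())
    for n,a,c,x in dots(im,cm): print(n,a,np.round(c,1),np.round(x,1))
save('w6',im)
E
```

```text
10.25 [510.27244397 -59.7768602  164.13075421] [-9.00165373e+01  7.13976913e-03 -4.96111751e+00] 1.0101228261852655
10.3 [510.33296688 -60.1798809  164.15868309] [-9.00171247e+01  1.46119917e-03 -5.00285097e+00] 0.6648994473028483
10.35 [510.37083816 -60.41820663 164.19244165] [-9.00153431e+01  1.05377678e-03 -5.03146485e+00] 0.25959039426719216
```

View pics/w6.png

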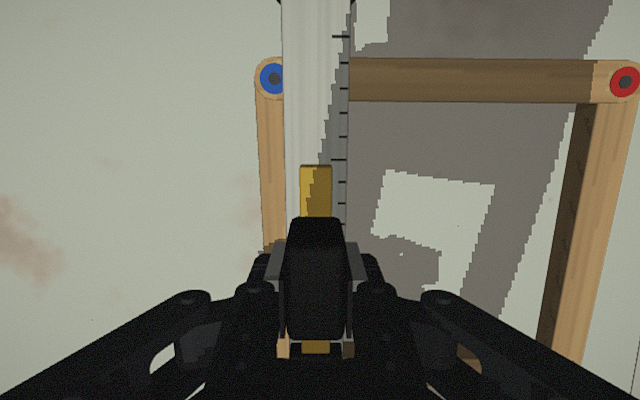

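```bash
sed -i 's/<400/<1500/' dots.py; python3 - <<'E'
from dots import *
from plan import *
cm=r.camera_model('wrist');im=cv2.imread('pics/w6.png')[:,:,::-1].copy()
for n,a,c,x in dots(im,cm): print(n,a,np.round(c,1),np.round(x,1))
for p in [(625,82),(272.5,78)]: print(onz(cm,p,20),onz(cm,p,22))
E
```

```text
red 600 [624.6  81.3] [447.  122.5  20. ]
blue 437 [270.9  78. ] [427.6 -79.   20. ]
[447.3919854 122.8333898  20.       ] [447.35152944 121.1782243   22.        ]
[427.67150318 -78.07171365  20.        ] [427.81476229 -77.85525675  22.        ]
```

```bash
python3 - <<'E'
from plan import *
rows([(511.1,46.2,150,-49.86)])
E
```

```text
[-0.0082, 0.015, 0.1059, 0, 0.7829, 0]
```

Call:
arm_command:
  increments:
    - [0,0,0.006,0,0.05,0]
    - [-0.001,0,0.02,0,0.15,0]
    - [-0.002,0,0.035,0,0.26,0]
    - [-0.003,0,0.05,0,0.37,0]
    - [-0.004,0,0.065,0,0.48,0]
    - [-0.005,0.003,0.08,0,0.59,0]
    - [-0.007,0.007,0.093,0,0.69,0]
    - [-0.008,0.011,0.102,0,0.755,0]
    - [-0.0082,0.015,0.1059,0,0.7829,0]
    - [-0.0082,0.015,0.1059,0,0.7829,0]

```text
time: 11.6
tool_pos: [511.3, 46.0, 148.8]
tcp_rot: [-90.0, 0.0, -49.8]
ft_force: [-0.8, 0.0, -3.9]
finger_gap: 21.2
```

```bash
python3 - <<'E'
from h import *
a=r.snapshot('side');save('s7',a,(270,170,400,260),6)
cm=r.camera_model('wrist');im=r.snapshot('wrist');save('w7',im)
s=r.sense();print(s['time'],s['tool_pos'],s['tcp_rot'],np.abs(s['qd']).max(),s['ft_force'])
E
```

```text
11.7 [511.57398194  45.81864968 149.24166165] [-9.00070566e+01 -7.74426848e-03 -4.98288514e+01] 0.32072247529880277 [-0.68954422 -0.81563802 -3.66323613]
```

View pics/s7.png

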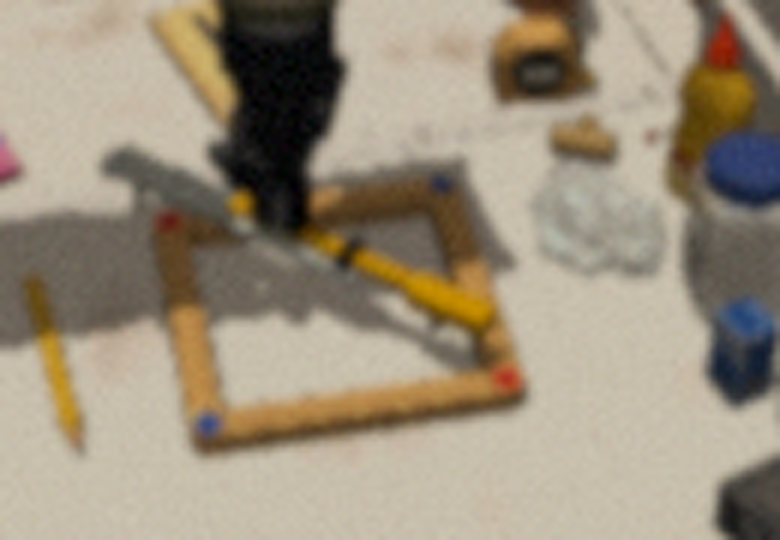

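View pics/w7.png

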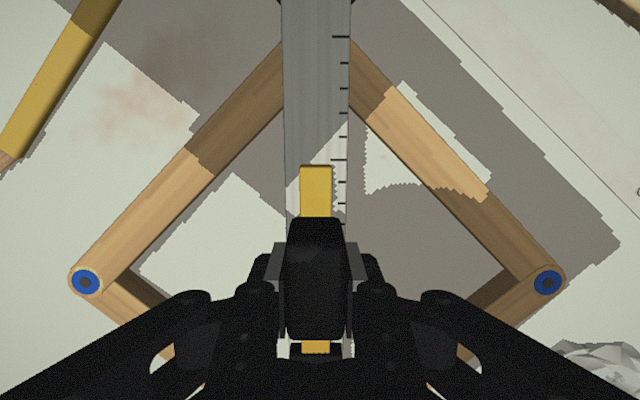

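```bash
python3 - <<'E'
from dots import *
cm=r.camera_model('wrist');im=cv2.imread('pics/w7.png')[:,:,::-1].copy()
for n,a,c,x in dots(im,cm): print(n,a,np.round(c,1),np.round(x,1))
E
```

```text
blue 409 [ 84.9 281.6] [427.9 -77.7  20. ]
blue 412 [547.2 282.3] [647.5 107.4  20. ]
```

Call:
arm_command:
  increments:
    - [0,0.004,0,0,0,0]
    - [0,0.009,0,0,0,0]
    - [0,0.013,0,0,0,0]
    - [0,0.017,0,0,0,0]
    - [0,0.021,0,0,0,0]
    - [0,0.024,0,0,0,0]
    - [0,0.027,0,0,0,0]
    - [0,0.03,0,0,0,0]
    - [0,0.032,0,0,0,0]
    - [0,0.033,0,0,0,0]

```text
time: 12.95
tool_pos: [511.5, 46.3, 116.2]
tcp_rot: [-90.0, -0.0, -49.9]
ft_force: [0.5, -0.1, -3.5]
finger_gap: 21.2
```

```bash
python3 - <<'E'
from h import *
a=r.snapshot('side');save('s8',a,(270,170,400,260),6)
s=r.sense();print(s['time'],s['tool_pos'],s['tcp_rot'],np.abs(s['qd']).max(),s['ft_force'],s['wrist_torque'])
E
```

```text
13.0 [511.41158025  46.35483061 116.02550259] [-9.00077028e+01  7.49815762e-03 -4.98570127e+01] 0.1806385386980257 [-0.8309202   0.11172538 -4.44440425] [-0.08377526 -0.05137401 -0.02580377]
```

View pics/s8.png

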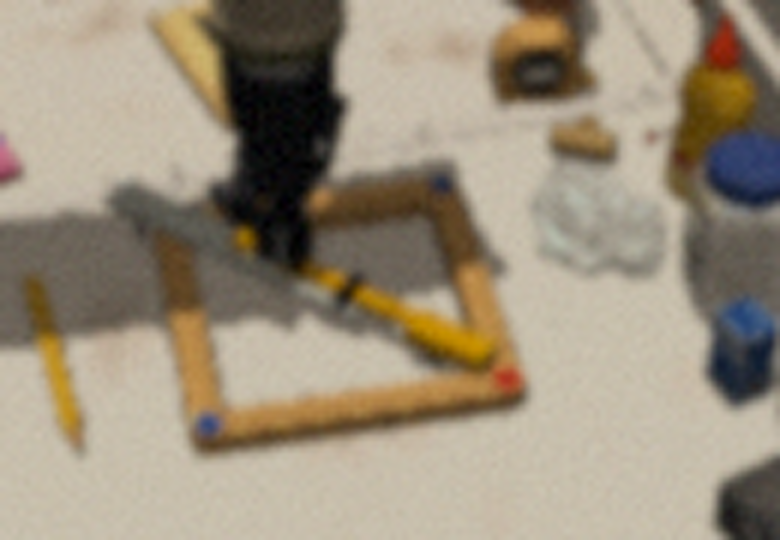

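Call:
arm_command:
  increments:
    - [0,0.0015,0,0,0,0]
    - [0,0.003,0,0,0,0]
    - [0.002,0.0035,0,0,0,0]
    - [0.004,0.0035,0,0,0,0]
    - [0.007,0.0035,0,0,0,0]
    - [0.01,0.0035,0,0,0,0]
    - [0.013,0.0035,0,0,0,0]
    - [0.016,0.0035,0,0,0,0]
    - [0.018,0.0035,0,0,0,0]
    - [0.02,0.0035,0,0,0,0]

```text
time: 14.25
tool_pos: [525.0, 31.9, 114.2]
tcp_rot: [-89.9, 0.0, -49.8]
ft_force: [-4.7, 5.6, 7.9]
finger_gap: 21.5
```

```bash
python3 - <<'E'
from h import *
im=r.snapshot('wrist');save('w9',im)
s=r.sense();print(s['time'],s['tool_pos'],s['tcp_rot'],np.abs(s['qd']).max(),s['ft_force'],s['wrist_torque'])
u=np.array([.6447,-.7645]);print('along',s['ft_force'][:2]@u, 'pos',(s['tool_pos'][:2]-[447,122.3])@u)
E
```

```text
14.3 [525.15857385  31.69076289 114.15938324] [-8.98901695e+01  6.41599964e-05 -4.98450817e+01] 0.27429215498684306 [-3.44905854  4.42937561  7.85593871] [ 0.59146894  0.56533062 -0.04160172]
along -5.609865695345598 pos 119.6595943325053
```

View pics/w9.png

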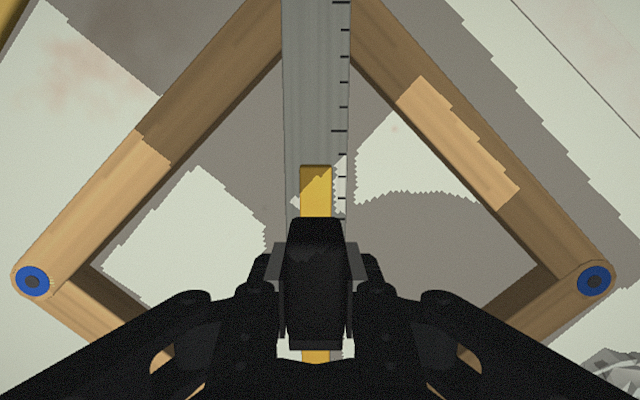

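Call:
arm_command:
  increments:
    - [0,-0.001,0,0,0,0]
    - [0.001,-0.001,0,0,0,0]
    - [0.002,-0.001,0,0,0,0]
    - [0.003,-0.001,0,0,0,0]
    - [0.004,-0.001,0,0,0,0]
    - [0.005,-0.001,0,0,0,0]
    - [0.006,-0.001,0,0,0,0]
    - [0.007,-0.001,0,0,0,0]
    - [0.0075,-0.001,0,0,0,0]
    - [0.008,-0.001,0,0,0,0]

```text
time: 15.55
tool_pos: [529.5, 25.5, 114.2]
tcp_rot: [-90.0, 0.0, -49.9]
ft_force: [-4.7, 4.7, 5.8]
finger_gap: 21.0
```

```bash
cat > chk.py <<'E'
from h import *
import sys
o=np.array([float(sys.argv[1]),float(sys.argv[2])]);a=np.deg2rad(float(sys.argv[3]));u=np.array([np.cos(a),np.sin(a)])
im=r.snapshot('wrist');save(sys.argv[4],im)
s=r.sense();f=s['ft_force'];print('t',s['time'],'p',np.round(s['tool_pos'],2),'rot',np.round(s['tcp_rot'],2),'f',np.round(f,1),'tq',np.round(s['wrist_torque'],2))
p=(s['tool_pos'][:2]-o)
print('Falong',round(f[:2]@u,1),'Flat',round(u[0]*f[1]-u[1]*f[0],1),'along',round(p@u,2),'lat',round(u[0]*p[1]-u[1]*p[0],2))
E
python3 chk.py 447 122.3 -49.86 w10
```

```text
t 15.6 p [529.57  25.42 114.19] rot [-8.997e+01  4.000e-02 -4.985e+01] f [-4.7  5.9  5.2] tq [0.59 0.59 0.02]
Falong -7.5 Flat 0.2 along 127.29 lat 0.67
```

Call:
arm_command:
  increments:
    - [0.0003,-0.0005,0,0,0,0]
    - [0.0006,-0.0005,0,0,0,0]
    - [0.0009,-0.0005,0,0,0,0]
    - [0.0012,-0.0005,0,0,0,0]
    - [0.0015,-0.0005,0,0,0,0]
    - [0.0018,-0.0005,0,0,0,0]
    - [0.002,-0.0005,0,0,0,0]
    - [0.002,-0.0005,0,0,0,0]
    - [0.002,-0.0005,0,0,0,0]
    - [0.002,-0.0005,0,0,0,0]

```text
time: 16.85
tool_pos: [530.6, 23.9, 114.2]
tcp_rot: [-90.0, 0.1, -49.9]
ft_force: [-2.5, 5.2, 2.4]
finger_gap: 21.4
```

```bash
python3 chk.py 447 122.3 -49.86 w11
```

```text
t 16.9 p [530.61  23.85 114.2 ] rot [-9.000e+01  6.000e-02 -4.986e+01] f [-2.8  5.5  1.7] tq [ 0.65  0.46 -0.04]
Falong -6.0 Flat 1.4 along 129.16 lat 0.45
```

Call:
arm_command:
  increments:
    - [0.0002,0,0,0,0,0]
    - [0.0004,0,0,0,0,0]
    - [0.0006,0,0,0,0,0]
    - [0.0008,0,0,0,0,0]
    - [0.001,0,0,0,0,0]
    - [0.0011,0,0,0,0,0]
    - [0.0012,0,0,0,0,0]
    - [0.0013,0,0,0,0,0]
    - [0.0014,0,0,0,0,0]
    - [0.0014,0,0,0,0,0]

```text
time: 18.15
tool_pos: [531.5, 22.8, 114.2]
tcp_rot: [-90.0, 0.1, -49.9]
ft_force: [-2.9, 5.2, 2.3]
finger_gap: 20.9
```

```bash
python3 chk.py 447 122.3 -49.86 w12
```

```text
t 18.2 p [531.48  22.82 114.19] rot [-9.000e+01  6.000e-02 -4.986e+01] f [-3.6  4.6  2.1] tq [ 0.66  0.46 -0.01]
Falong -5.9 Flat 0.2 along 130.51 lat 0.45
```

Call:
arm_command:
  increments:
    - [0.0002,0,0,0,0,0]
    - [0.0003,0,0,0,0,0]
    - [0.0004,0,0,0,0,0]
    - [0.0005,0,0,0,0,0]
    - [0.0006,0,0,0,0,0]
    - [0.0007,0,0,0,0,0]
    - [0.0008,0,0,0,0,0]
    - [0.0009,0,0,0,0,0]
    - [0.001,0,0,0,0,0]
    - [0.001,0,0,0,0,0]

```text
time: 19.45
tool_pos: [532.0, 22.2, 114.2]
tcp_rot: [-90.0, 0.1, -49.9]
ft_force: [-3.9, 6.2, 3.2]
finger_gap: 21.4
```

```bash
python3 chk.py 447 122.3 -49.86 w13; python3 - <<'E'
from h import *
save('s13',r.snapshot('side'),(270,170,400,260),6)
E
```

```text
t 19.5 p [532.    22.24 114.22] rot [-90.     0.09 -49.85] f [-4.1  5.3  3.3] tq [ 0.79  0.59 -0.09]
Falong -6.7 Flat 0.3 along 131.29 lat 0.47
```

View pics/s13.png

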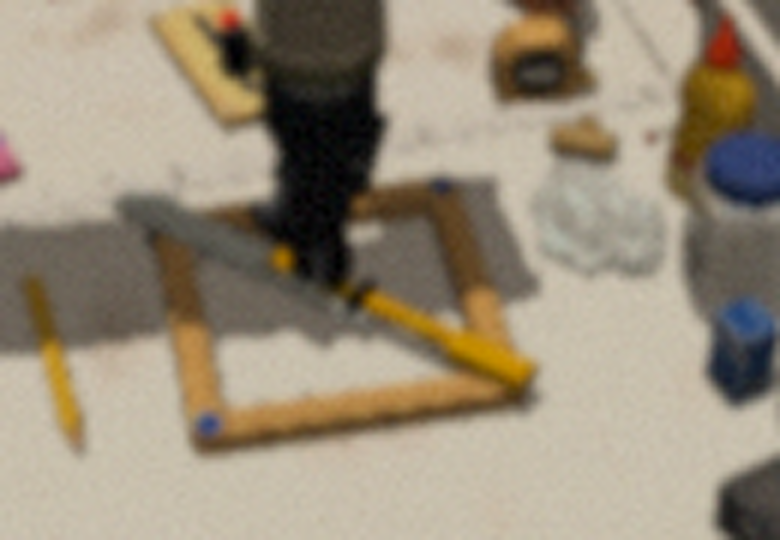

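View pics/w13.png

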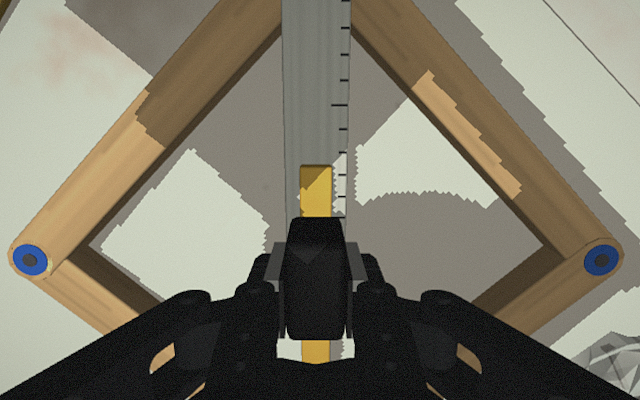

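Call:
arm_command:
  increments:
    - [0.0001,0,0,0,0,0]
    - [0.0002,0,0,0,0,0]
    - [0.0003,0,0,0,0,0]
    - [0.0004,0,0,0,0,0]
    - [0.0005,0,0,0,0,0]
    - [0.0006,0,0,0,0,0]
    - [0.0007,0,0,0,0,0]
    - [0.0007,0,0,0,0,0]
    - [0.0007,0,0,0,0,0]
    - [0.0007,0,0,0,0,0]

```text
time: 20.8
tool_pos: [532.1, 22.1, 114.2]
tcp_rot: [-90.0, 0.2, -49.8]
ft_force: [-7.0, 8.7, 6.0]
finger_gap: 21.3
```

```bash
python3 chk.py 447 122.3 -49.86 w14
```

```text
t 20.85 p [532.11  22.12 114.2 ] rot [-90.01   0.15 -49.85] f [-7.5  8.9  5.6] tq [ 1.15  0.9  -0.13]
Falong -11.6 Flat 0.0 along 131.45 lat 0.48
```

Call:
arm_command:
  increments:
    - [0.0001,0,0,0,0,0]
    - [0.0001,0,0,0,0,0]
    - [0.0001,0,0,0,0,0]
    - [0.0001,0,0,0,0,0]
    - [0.0001,0,0,0,0,0]
    - [0.0001,0,0,0,0,0]
    - [0.0001,0,0,0,0,0]
    - [0.0001,0,0,0,0,0]
    - [0.0001,0,0,0,0,0]
    - [0.0001,0,0,0,0,0]

```text
time: 22.1
tool_pos: [532.1, 22.1, 114.2]
tcp_rot: [-90.0, 0.2, -49.8]
ft_force: [-6.0, 9.1, 5.9]
finger_gap: 21.2
```

```bash
python3 chk.py 447 122.3 -49.86 w15;python3 - <<'E'
import cv2
im=cv2.imread('pics/w15.png');cv2.imwrite('pics/w15c.png',cv2.resize(im[0:240,260:370],None,fx=2.4,fy=2.4,interpolation=cv2.INTER_CUBIC))
E
```

```text
t 22.15 p [532.12  22.12 114.18] rot [-90.02   0.16 -49.84] f [-7.2  8.3  5.3] tq [ 1.17  0.97 -0.09]
Falong -11.0 Flat -0.1 along 131.46 lat 0.49
```

View pics/w15c.png

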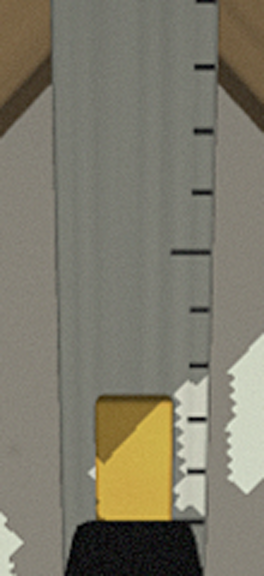

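Call:
arm_command:
  increments:
    - [-0.001,0,0,0,0,0]
    - [-0.003,0,0,0,0,0]
    - [-0.005,0,0,0,0,0]
    - [-0.005,-0.001,0,0,0,0]
    - [-0.005,-0.004,0,0,0,0]
    - [-0.005,-0.01,0,0,0,0]
    - [-0.005,-0.018,0,0,0,0]
    - [-0.005,-0.028,0,0,0,0]
    - [-0.005,-0.038,0,0,0,0]
    - [-0.005,-0.045,0,0,0,0]

```text
time: 23.4
tool_pos: [530.0, 24.8, 160.4]
tcp_rot: [-89.9, -0.0, -49.9]
ft_force: [-0.5, -0.3, -3.6]
finger_gap: 21.2
```

```bash
python3 chk.py 447 122.3 -49.86 w16; python3 - <<'E'
from plan import *
u=np.array([.6447,-.7645]);p=np.array([532.5,20.82])-5*u
json.dump({'p':[p[0],p[1],160],'yaw':-49.86},open('cmd.json','w'));print(p)
rows([(525.2,4.7,160,40.15)])
E
```

```text
t 23.45 p [530.43  24.77 161.16] rot [-8.991e+01 -8.000e-02 -4.986e+01] f [ 1.6 -0.1 -3.4] tq [-0.07 -0.17  0.01]
Falong 1.1 Flat 1.2 along 128.35 lat 0.91
[529.2765  24.6425]
[0.0126, -0.0, -0.016, 0, -1.571, 0]
```

View pics/w16.png

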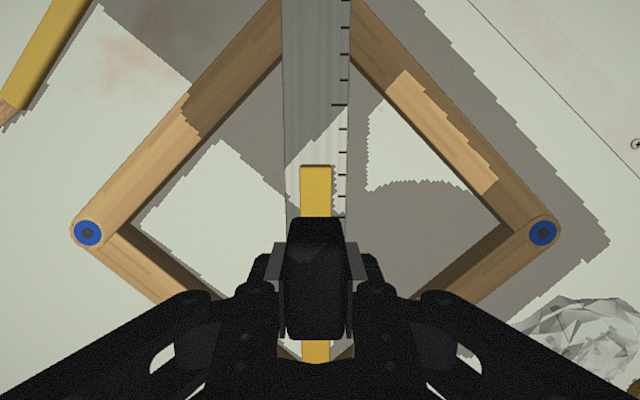

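Call:
arm_command:
  increments:
    - [0.001,0,-0.001,0,-0.12,0]
    - [0.002,0,-0.003,0,-0.29,0]
    - [0.004,0,-0.005,0,-0.47,0]
    - [0.005,0,-0.007,0,-0.65,0]
    - [0.007,0,-0.009,0,-0.83,0]
    - [0.008,0,-0.011,0,-1.01,0]
    - [0.01,0,-0.013,0,-1.19,0]
    - [0.011,0,-0.014,0,-1.36,0]
    - [0.0125,0,-0.0155,0,-1.5,0]
    - [0.0126,0,-0.016,0,-1.571,0]

```text
time: 24.7
tool_pos: [525.4, 4.8, 159.1]
tcp_rot: [-90.0, 0.0, 40.3]
ft_force: [-0.3, 0.5, -3.4]
finger_gap: 21.1
```

```bash
python3 - <<'E'
from dots import *
for k in range(2):
    cm=r.camera_model('wrist');im=r.snapshot('wrist')
    s=r.sense();print(s['time'],s['tool_pos'],s['tcp_rot'],np.abs(s['qd']).max())
for n,a,c,x in dots(im,cm): print(n,a,np.round(c,1),np.round(x,1))
save('w17',im)
E
python3 chk.py 427.7 -77.5 40.15 w17b
```

```text
24.75 [525.4021919    4.74340888 159.10289622] [-8.99864981e+01  1.21147015e-02  4.04900142e+01] 7.066417646452933
24.8 [525.43645149   4.79711057 159.13478593] [-8.99886601e+01  7.35759744e-03  4.01948316e+01] 4.15796969855873
red 439 [ 92.3 238.5] [627.9 -92.   20. ]
red 440 [538.  241.2] [446.8 122.6  20. ]
t 24.85 p [525.47   4.85 159.15] rot [-89.99   0.    40.07] f [-0.8 -0.7 -4.1] tq [ 0.09 -0.14 -0.03]
Falong -1.1 Flat -0.1 along 127.83 lat -0.09
```

View pics/w17.png

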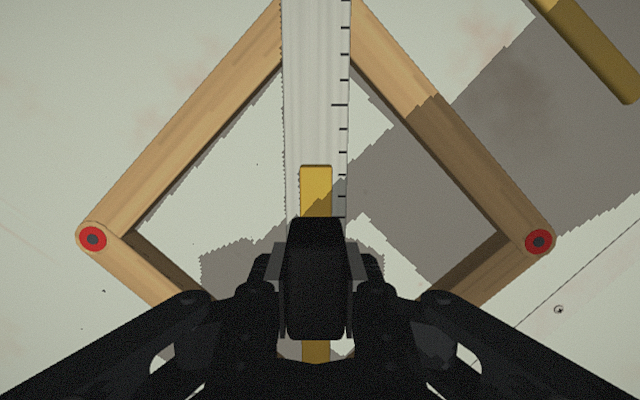

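Call:
arm_command:
  increments:
    - [0,0.006,0,0,0,0]
    - [0,0.013,0,0,0,0]
    - [0,0.019,0,0,0,0]
    - [0,0.024,0,0,0,0]
    - [0,0.029,0,0,0,0]
    - [0,0.034,0,0,0,0]
    - [0,0.038,0,0,0,0]
    - [0,0.041,0,0,0,0]
    - [0,0.043,0,0,0,0]
    - [0,0.043,0,0,0,0]

```text
time: 26.1
tool_pos: [525.5, 4.8, 116.1]
tcp_rot: [-90.0, 0.0, 40.2]
ft_force: [-0.2, 1.4, -4.2]
finger_gap: 21.2
```

```bash
python3 chk.py 427.7 -77.5 40.15 w18;python3 - <<'E'
from h import *
save('s18',r.snapshot('side'),(270,170,400,260),6)
E
```

```text
t 26.15 p [525.6    4.83 116.26] rot [-90.    -0.    40.15] f [ 0.1 -0.5 -4.2] tq [ 0.01 -0.06 -0.02]
Falong -0.3 Flat -0.4 along 127.91 lat -0.19
```

View pics/s18.png

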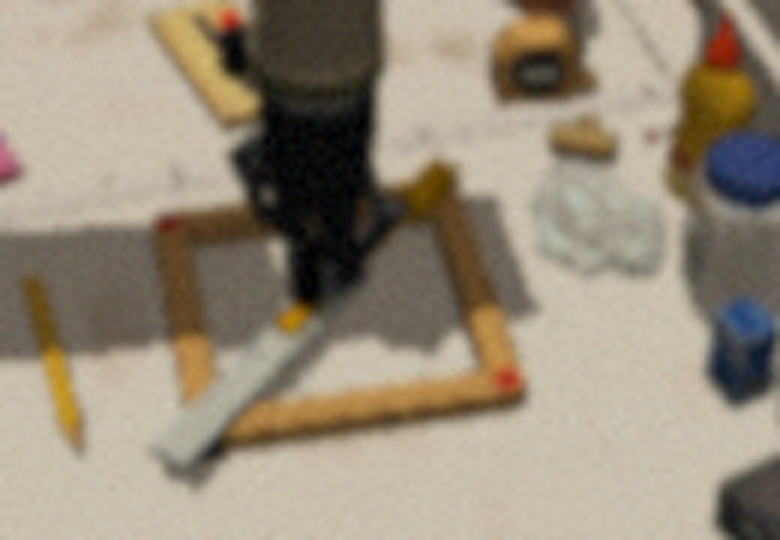

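Call:
arm_command:
  increments:
    - [0,0.001,0,0,0,0]
    - [0,0.002,0,0,0,0]
    - [0.001,0.002,0,0,0,0]
    - [0.002,0.002,0,0,0,0]
    - [0.003,0.002,0,0,0,0]
    - [0.004,0.002,0,0,0,0]
    - [0.005,0.002,0,0,0,0]
    - [0.006,0.002,0,0,0,0]
    - [0.007,0.002,0,0,0,0]
    - [0.0075,0.002,0,0,0,0]

```text
time: 27.45
tool_pos: [530.9, 9.3, 114.2]
tcp_rot: [-90.0, 0.1, 40.1]
ft_force: [-4.2, -3.6, 0.6]
finger_gap: 21.1
```

```bash
python3 chk.py 427.7 -77.5 40.15 w19
```

```text
t 27.5 p [530.89   9.31 114.26] rot [-8.998e+01  8.000e-02  4.014e+01] f [-5.4 -3.3  1.1] tq [-0.31  0.55 -0.05]
Falong -6.3 Flat 1.0 along 134.85 lat -0.18
```

Sliding. Continue about 2.5 mm, then creep.

Call:
arm_command:
  increments:
    - [0.0003,0,0,0,0,0]
    - [0.0006,0,0,0,0,0]
    - [0.0009,0,0,0,0,0]
    - [0.0012,0,0,0,0,0]
    - [0.0015,0,0,0,0,0]
    - [0.0018,0,0,0,0,0]
    - [0.002,0,0,0,0,0]
    - [0.0021,0,0,0,0,0]
    - [0.0022,0,0,0,0,0]
    - [0.0022,0,0,0,0,0]

```text
time: 28.75
tool_pos: [532.5, 10.7, 114.3]
tcp_rot: [-90.0, 0.1, 40.1]
ft_force: [-5.3, -3.7, 0.6]
finger_gap: 21.2
```

```bash
python3 chk.py 427.7 -77.5 40.15 w20
```

```text
t 28.8 p [532.51  10.7  114.24] rot [-8.998e+01  8.000e-02  4.014e+01] f [-5.  -2.2  0.7] tq [-0.34  0.66 -0.07]
Falong -5.3 Flat 1.5 along 136.98 lat -0.16
```

Call:
arm_command:
  increments:
    - [0.0002,0,0,0,0,0]
    - [0.0003,0,0,0,0,0]
    - [0.0004,0,0,0,0,0]
    - [0.0005,0,0,0,0,0]
    - [0.0006,0,0,0,0,0]
    - [0.0007,0,0,0,0,0]
    - [0.0008,0,0,0,0,0]
    - [0.0009,0,0,0,0,0]
    - [0.001,0,0,0,0,0]
    - [0.001,0,0,0,0,0]

```text
time: 30.05
tool_pos: [533.1, 11.2, 114.3]
tcp_rot: [-90.0, 0.1, 40.1]
ft_force: [-7.0, -4.2, 2.6]
finger_gap: 21.3
```

```bash
python3 chk.py 427.7 -77.5 40.15 w21
```

```text
t 30.1 p [533.07  11.16 114.24] rot [-89.97   0.11  40.14] f [-6.3 -4.4  1.9] tq [-0.55  0.8  -0.14]
Falong -7.6 Flat 0.7 along 137.71 lat -0.18
```

Call:
arm_command:
  increments:
    - [0.0001,0,0,0,0,0]
    - [0.0002,0,0,0,0,0]
    - [0.0003,0,0,0,0,0]
    - [0.0004,0,0,0,0,0]
    - [0.0005,0,0,0,0,0]
    - [0.0006,0,0,0,0,0]
    - [0.0006,0,0,0,0,0]
    - [0.0006,0,0,0,0,0]
    - [0.0006,0,0,0,0,0]
    - [0.0006,0,0,0,0,0]

```text
time: 31.35
tool_pos: [533.2, 11.3, 114.2]
tcp_rot: [-90.0, 0.2, 40.1]
ft_force: [-9.7, -5.2, 4.5]
finger_gap: 21.5
```

```bash
python3 chk.py 427.7 -77.5 40.15 w22
```

```text
t 31.4 p [533.21  11.25 114.25] rot [-89.96   0.17  40.14] f [-8.9 -5.4  4.5] tq [-0.72  1.13 -0.08]
Falong -10.3 Flat 1.6 along 137.87 lat -0.19
```

Contact (10–11 N total). Hold and read.

Call:
arm_command:
  increments:
    - [0.0001,0,0,0,0,0]
    - [0.0001,0,0,0,0,0]
    - [0.0001,0,0,0,0,0]
    - [0.0001,0,0,0,0,0]
    - [0.0001,0,0,0,0,0]
    - [0.0001,0,0,0,0,0]
    - [0.0001,0,0,0,0,0]
    - [0.0001,0,0,0,0,0]
    - [0.0001,0,0,0,0,0]
    - [0.0001,0,0,0,0,0]

```text
time: 32.65
tool_pos: [533.2, 11.3, 114.2]
tcp_rot: [-90.0, 0.2, 40.1]
ft_force: [-9.1, -6.2, 4.3]
finger_gap: 21.2
```

```bash
python3 chk.py 427.7 -77.5 40.15 w23;python3 - <<'E'
import cv2
im=cv2.imread('pics/w23.png');cv2.imwrite('pics/w23c.png',cv2.resize(im[0:240,260:370],None,fx=2.4,fy=2.4,interpolation=cv2.INTER_CUBIC))
E
```

```text
t 32.7 p [533.23  11.29 114.23] rot [-89.96   0.18  40.14] f [-9.5 -5.9  4.7] tq [-0.77  1.22 -0.06]
Falong -11.1 Flat 1.7 along 137.91 lat -0.18
```

View pics/w23c.png

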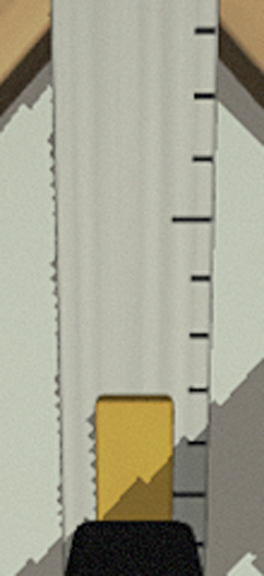

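View pics/w23.png

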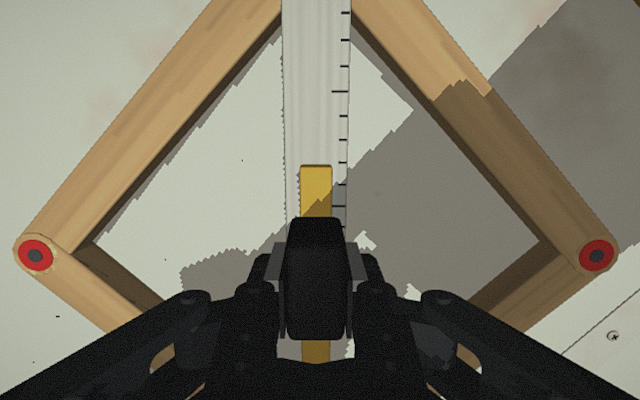

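Call:
arm_command:
  increments:
    - [-0.0004,0,0,0,0,0]
    - [-0.0007,0,0,0,0,0]
    - [-0.0007,0,0,0,0,0]
    - [-0.0007,0,0,0,0,0]
    - [-0.0007,0,0,0,0,0]
    - [-0.0007,0,0,0,0,0]
    - [-0.0007,0,0,0,0,0]
    - [-0.0007,0,0,0,0,0]
    - [-0.0007,0,0,0,0,0]
    - [-0.0007,0,0,0,0,0]

```text
time: 33.95
tool_pos: [533.1, 11.2, 114.2]
tcp_rot: [-90.0, 0.1, 40.1]
ft_force: [-6.4, -3.6, 1.7]
finger_gap: 21.2
```

```bash
python3 chk.py 427.7 -77.5 40.15 w24
```

```text
t 34.0 p [533.13  11.22 114.24] rot [-89.97   0.1   40.14] f [-6.8 -4.4  1.8] tq [-0.46  0.81 -0.08]
Falong -8.0 Flat 1.0 along 137.79 lat -0.17
```

Call:
arm_command:
  increments:
    - [-0.0004,0,0,0,0,0]
    - [-0.0004,0,0,0,0,0]
    - [-0.0004,0,0,0,0,0]
    - [-0.0004,0,0,0,0,0]
    - [-0.0004,0,0,0,0,0]
    - [-0.0004,0,0,0,0,0]
    - [-0.0004,-0.004,0,0,0,0]
    - [-0.0004,-0.015,0,0,0,0]
    - [-0.0004,-0.035,0,0,0,0]
    - [-0.0004,-0.06,0,0,0,0]
  jaw: -0.3

```text
time: 35.25
tool_pos: [533.2, 11.5, 175.2]
tcp_rot: [-90.0, 0.0, 40.2]
ft_force: [0.5, 0.1, 0.4]
finger_gap: 55.9
```

```bash
python3 chk.py 427.7 -77.5 40.15 w25;python3 - <<'E'
from plan import *
# cmd: 525.2,4.7 + along .0075+.0022+.001+.0006+.0001-.0007-.0004=.0103
u=np.array([np.cos(np.deg2rad(40.15)),np.sin(np.deg2rad(40.15))]);p=np.array([525.2,4.7])+10.3*u
json.dump({'p':[p[0],p[1],175],'yaw':40.15},open('cmd.json','w'));print(p)
rows([(535,265,270,14)])
E
```

```text
t 35.3 p [535.35  11.37 179.49] rot [-90.22  -0.22  40.16] f [2.2 0.3 2.5] tq [ 0.07 -0.1   0.02]
Falong 1.9 Flat -1.2 along 139.59 lat -1.48
[533.07289776  11.34134631]
[0.165, -0.095, 0.1926, 0, 0.4564, 0]
```

View pics/w25.png

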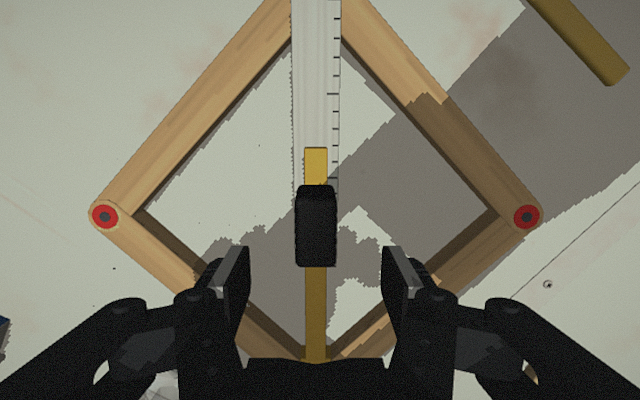

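Call:
arm_command:
  increments:
    - [0.008,-0.008,0.009,0,0.02,0]
    - [0.025,-0.02,0.028,0,0.06,0]
    - [0.045,-0.035,0.052,0,0.12,0]
    - [0.07,-0.05,0.08,0,0.19,0]
    - [0.094,-0.064,0.109,0,0.26,0]
    - [0.117,-0.076,0.136,0,0.33,0]
    - [0.138,-0.085,0.16,0,0.39,0]
    - [0.155,-0.091,0.18,0,0.43,0]
    - [0.163,-0.094,0.19,0,0.45,0]
    - [0.165,-0.095,0.1926,0,0.4564,0]

```text
time: 36.55
tool_pos: [535.4, 265.9, 269.9]
tcp_rot: [-90.0, -0.1, 14.1]
ft_force: [0.1, -0.6, 0.3]
finger_gap: 55.4
```

```bash
python3 - <<'E'
from dots import *
for k in range(3):
    cm=r.camera_model('wrist');im=r.snapshot('wrist')
    s=r.sense();print(s['time'],s['tool_pos'],s['tcp_rot'],np.abs(s['qd']).max())
for n,a,c,x in dots(im,cm,14): print(n,a,np.round(c,1),np.round(x,1))
save('w26',im)
for n,z in [('pointer_top',52),('result_board',0)]:
    for d in r.spot_point('wrist',n)[:3]: print(n,round(d['conf'],2),np.round(d['position'],1),np.round(onz(cm,d['position'],z),1))
E
```

```text
36.6 [535.33509506 265.70649909 269.77156585] [-8.99910003e+01 -4.20635558e-02  1.40366775e+01] 1.3816184709099362
36.65 [535.37719677 265.10678844 269.49508158] [-9.00036641e+01 -2.21042863e-02  1.40337229e+01] 0.7837010213474923
36.7 [535.35712657 264.70852114 269.25077782] [-9.00123169e+01  1.56905226e-03  1.40171278e+01] 0.5241205268775891
red 285 [173.4  35.8] [446.7 119.5  14. ]
red 608 [632.8  84.6] [388.3 513.4  14. ]
red 249 [401.6 213.9] [550.  354.1  14. ]
blue 241 [318.3 208.4] [564.1 275.2  14. ]
pointer_top 0.91 [342.4 197.1] [538.6 289.2  52. ]
result_board 0.63 [359.4 184.2] [534.4 309.2   0. ]
```

View pics/w26.png

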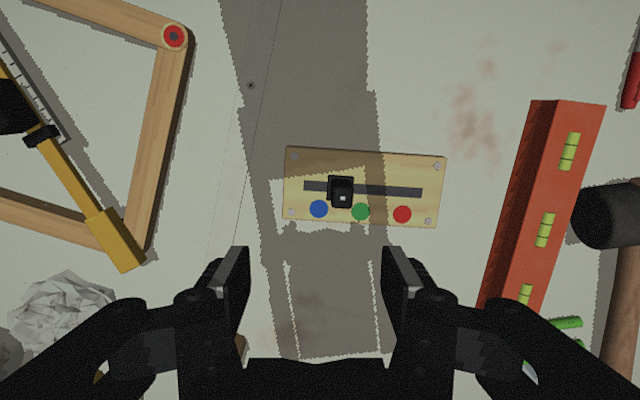

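```bash
python3 - <<'E'
from plan import *
rows([(538.4,289.4,98,10.1)])
E
```

```text
[0.0092, 0.172, 0.0229, 0, 0.0681, 0]
```

Call:
arm_command:
  increments:
    - [0.003,0.01,0.007,0,0.02,0]
    - [0.006,0.03,0.015,0,0.045,0]
    - [0.0085,0.055,0.021,0,0.063,0]
    - [0.0092,0.08,0.0229,0,0.0681,0]
    - [0.0092,0.104,0.0229,0,0.0681,0]
    - [0.0092,0.126,0.0229,0,0.0681,0]
    - [0.0092,0.146,0.0229,0,0.0681,0]
    - [0.0092,0.161,0.0229,0,0.0681,0]
    - [0.0092,0.17,0.0229,0,0.0681,0]
    - [0.0092,0.172,0.0229,0,0.0681,0]

```text
time: 38.05
tool_pos: [538.6, 289.5, 96.7]
tcp_rot: [-90.0, 0.0, 10.1]
ft_force: [0.6, 0.5, -0.5]
finger_gap: 55.6
```

```bash
python3 chk.py 564.1 275.2 100.1 w27
```

```text
t 38.1 p [538.81 289.56  97.07] rot [-90.    -0.    10.09] f [ 0.7 -0.2  0.2] tq [-0.02 -0.05 -0.01]
Falong -0.3 Flat -0.7 along 18.57 lat 22.38
```

View pics/w27.png

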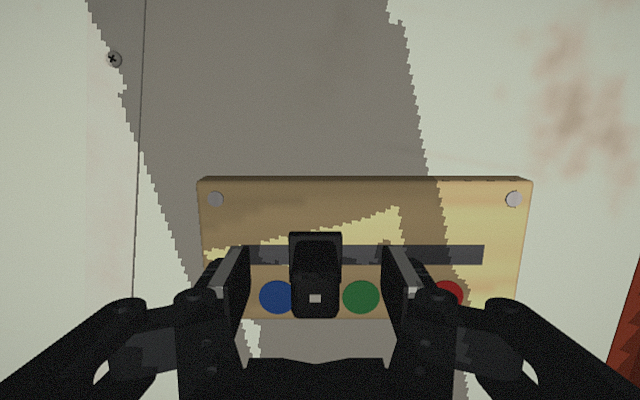

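Call:
arm_command:
  increments:
    - [0,0,0,0,0,0]
    - [0,0,0,0,0,0]
    - [0,0,0,0,0,0]
    - [0,0,0,0,0,0]
    - [0,0,0,0,0,0]
    - [0,0,-0.002,0,0,0]
    - [0,0,-0.006,0,0,0]
    - [0,0,-0.01,0,0,0]
    - [0,0,-0.014,0,0,0]
    - [0,0,-0.016,0,0,0]
  jaw: 1
  force: 30

```text
time: 39.35
tool_pos: [542.0, 274.1, 98.1]
tcp_rot: [-90.0, -0.1, 10.1]
ft_force: [-1.7, 0.9, 5.6]
finger_gap: 17.9
```

```bash
python3 chk.py 564.1 275.2 100.1 w28
```

```text
t 39.4 p [542.08 273.93  98.15] rot [-8.996e+01 -8.000e-02  1.009e+01] f [-1.2 -0.3  5. ] tq [ 0.01  0.24 -0.02]
Falong -0.0 Flat 1.2 along 2.62 lat 21.9
```

Call:
arm_command:
  increments:
    - [0,-0.001,0,0,0,0]
    - [0,-0.001,-0.0005,0,0,0]
    - [0,-0.001,-0.001,0,0,0]
    - [0,-0.001,-0.0015,0,0,0]
    - [0,-0.001,-0.002,0,0,0]
    - [0,-0.001,-0.0025,0,0,0]
    - [0,-0.001,-0.003,0,0,0]
    - [0,-0.001,-0.003,0,0,0]
    - [0,-0.001,-0.003,0,0,0]
    - [0,-0.001,-0.003,0,0,0]

```text
time: 40.65
tool_pos: [542.4, 271.5, 98.2]
tcp_rot: [-89.9, -0.1, 10.1]
ft_force: [4.7, 4.9, -3.3]
finger_gap: 17.5
```

```bash
python3 chk.py 564.1 275.2 100.1 w29
```

```text
t 40.7 p [542.45 271.45  98.23] rot [-8.994e+01 -8.000e-02  1.011e+01] f [ 5.2  5.5 -3.2] tq [ 0.84 -0.81 -0.03]
Falong 4.5 Flat -6.1 along 0.11 lat 21.97
```

View pics/w29.png

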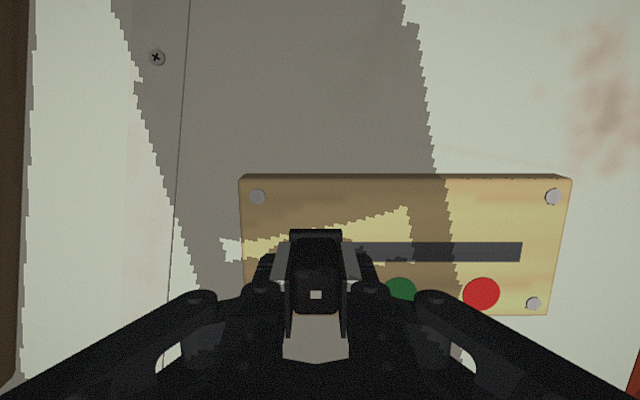

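Call:
arm_command:
  increments:
    - [0,0,0.0005,0,0,0]
    - [0,0,0.0005,0,0,0]
    - [0,0,0.0005,0,0,0]
    - [0,0,0.0005,0,0,0]
    - [0,0,0.0005,0,0,0]
    - [0,0,0.0005,0,0,0]
    - [0,-0.01,0.0005,0,0,0]
    - [0,-0.035,0.0005,0,0,0]
    - [0,-0.07,0.0005,0,0,0]
    - [0,-0.11,0.0005,0,0,0]
  jaw: -0.3

```text
time: 41.95
tool_pos: [541.7, 271.2, 209.5]
tcp_rot: [-90.0, 0.0, 10.1]
ft_force: [0.1, -0.2, 0.2]
finger_gap: 55.3
```

Call:
arm_command:
  increments:
    - [0,-0.03,-0.01,0,0,0]
    - [0,-0.06,-0.03,0,0,0]
    - [0,-0.09,-0.06,0,0,0]
    - [0,-0.12,-0.09,0,0,0]
    - [0,-0.15,-0.12,0,0,0]
    - [0,-0.17,-0.14,0,0,0]
    - [0,-0.18,-0.15,0,0,0]
    - [0,-0.18,-0.15,0,0,0]
    - [0,-0.18,-0.15,0,0,0]
    - [0,-0.18,-0.15,0,0,0]

```text
time: 43.2
tool_pos: [567.8, 124.4, 386.8]
tcp_rot: [-90.0, 0.1, 10.2]
ft_force: [0.4, -0.6, 0.7]
finger_gap: 55.5
```

```bash
python3 - <<'E'
from h import *
im=r.snapshot('wrist');save('w30',im)
save('s30',r.snapshot('side'),(220,120,440,320),3.5)
s=r.sense();print(s['time'],s['tool_pos'],s['ft_force'])
E
```

```text
43.3 [567.96630718 124.23714876 387.27319484] [ 0.13047735 -0.82388095  0.70364894]
```

View pics/w30.png

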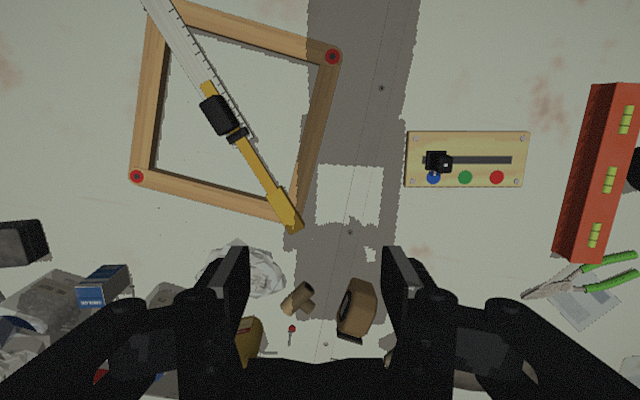

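View pics/s30.png

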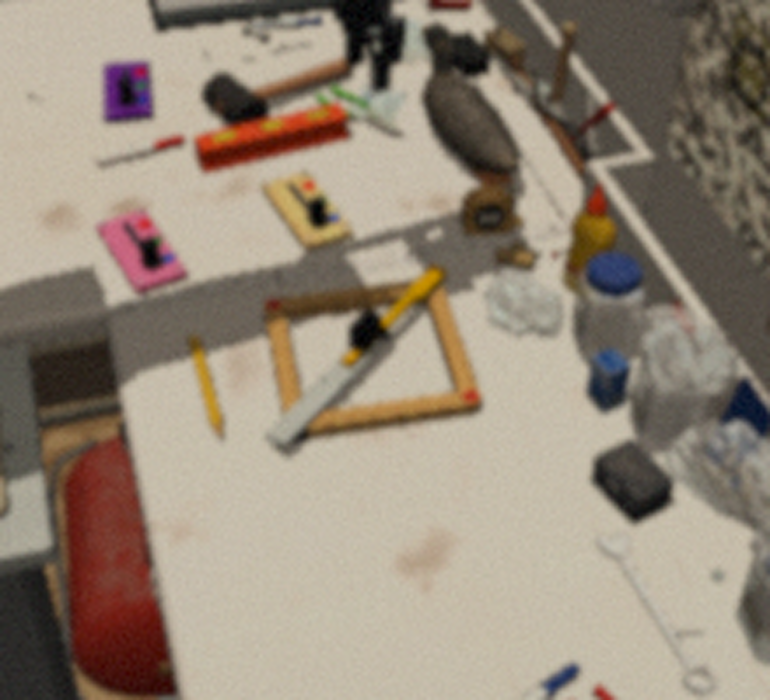

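```bash
python3 -c "
from bench import r
print(r.hand_in())"
```

```text
the job is handed in; nothing more can be done
None
```

I checked both diagonals with the rule, found the blue one longer by about 6 mm, and set the pointer to blue at its stop. I handed the job in at about 43 s.

| | Red diagonal | Blue diagonal |
|---|---|---|
| Force along the rule at the wrist with the nose home (sliding alone takes about 6 N) | about 11 N | about 11 N |
| Tick reading, from one fixed long tick | 25.7 mm | 31.3 mm |
| Wrist distance from the near pivot | 131.5 mm | 137.9 mm |
| Diagonal from the camera-measured dots | 279.8 mm | 286.9 mm |

- **Result:** the three measures put blue longer by 5.6, 6.4 and 7.1 mm, so they differ a little in size. All are above the 4 mm limit.
- **Hook on red:** my first estimate of how far the slide was already out was about 5 mm too small. The hook went down near the outer end of its 8 mm play, but it seated without contact.
- **Last pictures:** the rule lies hooked on the blue corner with its slide drawn out. The wrist position matched the blue mark to about 0.1 mm at the stop. The bystanders in view look unmoved, and the arm is clear.

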